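# Close the dust extractor's clean-out port

### The job

Close the clean-out port of the dust extractor with its bayonet cap: set the cap's two lugs into the slots of the port (feel for them with a light hand), push it in against the spring, then turn it clockwise, seen from above, until it meets its stop, and let go of it there. Work gently, never leaning hard on the port, and leave everything else on the bench where it is.

Things in the scene. Friction and masses are not known exactly. Their poses are not given: they have to be found in the camera images.
- cap: Bayonet cap, bare aluminium, about 0.2 kg, stands on its lugs on the bench. Origin: centre of underside, z up. Round stem, diameter 50.6 mm, z 0 to 17.5 mm; at its foot two opposite lugs 16 mm wide, 6 mm thick (z 0 to 6), reaching 34 mm from the axis along +x and -x; above the stem a flange, diameter 80 mm, z 17.5 to 23.5 mm. Same when turned half round.
- cap_grip (a point): Point on the cap's axis, 50 mm above its underside, in the cap's upright grip bar: 50 mm long along the cap's x (in line with the lugs), 14 mm thick across y, from z 23.5 to 65 mm above the cap's underside.
- port: Clean-out port of the dust extractor, fixed to the bench: grey round foot, diameter 150 mm, 30 mm high, and on it a turret, diameter 96 mm, up to z 66 mm. Origin: centre of underside, z up. Two small raised ribs on the foot, at +x and -x, mark its x axis.
- port_mouth (a point): Centre of the mouth, 66 mm above the bench, level with the top of a steel lip 8 mm thick, bore 55 mm, with two opposite slots (a lug has 4 degrees play each way) out to radius 36 mm. The slot line lies 62 degrees anticlockwise from above from the port's x, but was fitted up to 24 degrees off this either way (not measured: see or feel it). The lip does not turn in use. Axes as the port's.
- port_pad (a point): Middle of the top of a rubber pad on a spring in the port's centre, diameter 28 mm, 65 mm above the bench when free; it gives way downward at 0.6 N per mm. With lugs off the slots the cap stands on the lip, its underside 66 mm above the bench; in the slots it can be pushed down on the pad until the flange meets the lip: underside at 48.5 mm, about 10 N. Axes as the port's.
- port_stop (a point): Point on the port's x axis, 34 mm out, 55 mm above the bench, where a lug lies when locked. The cap can turn once its underside is below 52 mm. After 38 to 86 degrees clockwise, seen from above, both lugs meet fixed stops under the lip; lugs and grip bar then lie along the port's x axis, either way round. Axes as the port's.
- port_seat (a point): Point on the port's axis, 52 mm above the bench: where the centre of the cap's underside comes to rest when it is let go of after locking, the spring pad lifting it until the lugs bear on the underside of the lip. Axes as the port's.
- dividers: steel marking dividers lying flat, about 180 x 45 mm, 18 mm high; bystander; origin on the bench at its middle
- plug: plain round aluminium plug without lugs and with a round knob, diameter 68, height 42 mm; bystander, NOT the cap; origin at centre of its underside
- plane: small hand plane, 160 x 45 mm, 72 mm high; bystander; origin at centre of its sole
- mallet: hammer lying on its side, wooden handle; bystander; origin near its middle
- pot: white ceramic cup, diameter 72, height 75 mm; bystander; origin at centre of its underside
- glue: white glue bottle with cap, diameter 60, height 110 mm; bystander; origin at centre of its underside
Things that resemble listed ones, but are neither listed nor needed, are in the scene too. Leave any purple look-alike of the cap alone. Several things have the shape of the port; the one meant has the colours described above.

How it is judged (in metres and radians):
On the way:
1. the cap's lugs have been pushed down through the slots, not yet turned to the lock (horizontal distance between cap and port below 0.005 m and angle between cap's own z axis and vertical below 0.08 rad and z of cap in the frame of port below 0.054 m and angle between the x axis of cap and the x axis of port, either way round above 0.5 rad), for 0.04 s.
At the end, for the whole second after the job is handed in: The cap sits in the port, released and at rest: held down under the lip (its origin 46 to 54.5 mm above the port's underside), centred within 5 mm, upright within 0.08 rad, and turned clockwise to its stop (its lug line within 0.12 rad of the port's x axis) (horizontal distance between cap and port below 0.005 m and angle between cap's own z axis and vertical below 0.08 rad and z of cap in the frame of port between 0.046 and 0.0545 m and angle between the x axis of cap and the x axis of port, either way round below 0.12 rad and linear speed of cap below 0.02 m/s and contact force between cap and the fingers below 0.1 N); the robot touches nothing.
It fails at once if the cap is pressed against the port with more than 60 N in all (contact force between cap and port above 60 N).
It fails at once if one of the other things on the bench is moved by more than 20 mm (distance of any of dividers, plug, plane, mallet, pot, glue from where it was at the start of the episode above 0.02 m).
It also fails if it takes over 72 s, if anything falls off the work surface, if the arm or the gripper's body presses on something with over 40 N, if the wrist force passes 120 N, or if a joint passes its speed limit or range.

### The arm

A 7-joint arm with a two-finger parallel gripper is mounted at the origin on the work surface. World frame = base frame: x ahead of the robot, y to its left, z up, the work surface at z = 0. Lengths are in m, angles in degrees, forces in N, time in s.
With the tool pointing down it reaches from about 0.425 to 0.925 m from the base axis. Payload 6.8 kg.
Tool frame: the origin (TCP) lies midway between the tips of the shut fingers; the grasp point (between the pads) lies 19 mm behind it; x points along the fingers, y is the direction in which the jaws open and shut, and the axes are right-handed (so a half turn about x gives the same grasp; the last joint's range is limited). The gripper opens to 88 mm and grips with 3 to 60 N. Pads are 20 mm wide; open, the fingers measure 115 mm over their backs; the gripper's body (75 mm by 178 mm) begins 61 mm behind the grasp point.
Start: joints at [60.957, 27.33, 1.283, 89.118, -0.659, 63.558, -4.761], TCP at [0.262, -0.622, 0.223] pointing down, gripper open.
Joint ranges: [-169.35, 169.35], [-19.33, 120.38], [-80.79, 83.38], [13.8, 139.57], [-78.32, 258.32], [9.67, 109.79], [-169.56, 169.56]. Speed limits (degrees/s): [136.94, 136.94, 180, 180, 180, 180, 180].

### API

Orientations are given as a 3x3 rotation matrix whose columns are the frame's x, y, z axes.
In Python, from station import arm gives the robot as it stands. The module is installed in compiled form; this text tells all that it offers.
- The arm moves only by the tool drive_tool, never from a script. Its argument "commands" is one flat list of numbers, 5 for each row, row after row: the gripper's target within -1 to 1 (fully open at 1, half-way at 0, shut at -1), then the shift along the tool's x, y, z each as a share of 250 mm, from -1 to 1, then the turn about the tool's x as a share of 0.5 rad, from -1 to 1. A call has 1 to 10 rows; each row shifts and turns the pose as measured when the row begins, along the tool's axes as they then stand; what a row does not reach is not made up. A row lasts 1/12 s, in which the tool goes at most 41.7 mm and 7.16 degrees, less where a joint would pass 70% of its speed; a pose out of reach is approached as far as the arm can. A call with a number of a shift or a turn outside -1 to 1 is refused whole. A call with a gripper value outside its range is refused whole. The fingers move at their own pace and stop on an object; "squeeze" is the grip in N (left out, the last holds). Time passes only in rows, so rows that do not move let the fingers close. It gives the time, the measured TCP pose, the force and the opening at its end, in the units of the state.
- arm.state(): the state, without advancing time (a new reading comes with each control period).
- arm.get_image(name): name is "scene" or "top" or "wrist"; returns the picture (480x640x3 uint8, blue, green, red); there is no depth.
- arm.camera_model(name): a dict with "camera_matrix" (3x3 intrinsics, pixels), "k1" (the pictures are not rectified: a ray, as slopes to the right and down, at radius r is drawn at 1 + k1 r^2 times it, then the intrinsics apply), "world_to_cam" (4x4, takes a point from world to camera coordinates). Camera axes: x right, y down, z forward; pixel columns grow to the right and rows downward; lengths in m; the calibration is good to about 2 mm. A picture is of the moment at which its call begins: read the wrist's pose just before it. camera_model takes no time and is no camera call; for the wrist camera it gives the pose at the moment of the call.
- arm.close_job(): hands the job in, once; it reports no verdict.
Trained networks look in the newest picture that a camera, given by its name, has taken for a name from the list of things; names that differ only in an ending like _2 or _b are one class to them, and where a whole thing is asked for, a point or a joint stands for the part that bears it (a point fixed in the world has none). Each returns a list of dicts, best first, with "confidence" (0 to 1); they miss things now and then, are a little off and sometimes report something else, mostly with a low value. They report only what shows in the picture. A call takes as long as a camera call. They do not tell look-alikes from the thing itself.
- arm.look_for(camera, name): "bbox" ([centre column, centre row, width, height] in pixels, round what is visible of it).
- arm.cut_out(camera, name): "region" (480x640 bool, what is visible of it) and "bbox" ([centre column, centre row, width, height] in pixels, round what is visible of it).
- arm.spot_point(camera, name): "pixel" ([row, column] in pixels: a listed point, or the origin of a listed thing).
The state is a dict: "clock": time; "q": joint angles; "qd": joint speeds; "effort": joint torques, N m; "position": TCP position; "tool_rot": TCP orientation; "ft_force": force on the tool from outside, world axes, zero at the start; "torque": the same for the moment, N m; "opening": finger opening in m.
Only numpy, scipy, OpenCV 4.12 (cv2) and the standard library are available. Lean on these libraries where they do the work, as an engineer would, in place of code of your own. Each camera call takes 0.05 s, during which the arm holds its last target.

## Working session

There is one attempt and no reset: what is moved stays moved. The work goes in short steps, Python scripts to look and compute and a tool call to move; the robot and the scene stay as the last step left them, time stands still between calls to the robot, and variables do not carry over. Pictures are saved under pics/ and viewed, and the job is handed in when it is done.

Besides the shell and the picture viewer there is one more tool, called as a command line: name --argument value ..., lists and objects as JSON in quotes. drive_tool: Moves the arm, as the interface text tells. Shift numbers are shares of 250 mm and turn numbers shares of 0.5 rad, none past 1 either way. Its arguments: {"type":"object","properties":{"commands":{"type":"array","items":{"type":"number"}},"squeeze":{"type":"number"}},"required":["commands"]}

```bash
mkdir -p pics; cat > h.py <<'E'
import numpy as np,cv2
from station import arm
np.set_printoptions(precision=4,suppress=True)
def ray(cam,px,M=None):
    M=M or arm.camera_model(cam);K=np.array(M["camera_matrix"]);k=M["k1"]
    d=np.array([(px[0]-K[0,2])/K[0,0],(px[1]-K[1,2])/K[1,1]]);s=d.copy()
    for _ in range(30): s=d/(1+k*(s@s))
    T=np.array(M["world_to_cam"]);R=T[:3,:3];c=-R.T@T[:3,3]
    return c,R.T@np.array([s[0],s[1],1])
def at(cam,px,z,M=None):
    c,d=ray(cam,px,M);return c+d*(z-c[2])/d[2]
def proj(cam,P,M=None):
    M=M or arm.camera_model(cam);K=np.array(M["camera_matrix"]);T=np.array(M["world_to_cam"])
    p=T[:3,:3]@np.array(P)+T[:3,3];s=p[:2]/p[2];s=s*(1+M["k1"]*(s@s))
    return np.array([K[0,0]*s[0]+K[0,2],K[1,1]*s[1]+K[1,2]])
E
python3 - <<'E'
from h import *
s=arm.state();print(s)
for c in("scene","top","wrist"):
    cv2.imwrite(f"pics/{c}0.png",arm.get_image(c))
    M=arm.camera_model(c);T=np.array(M["world_to_cam"]);print(c,M["camera_matrix"],M["k1"],-T[:3,:3].T@T[:3,3])
for n,z in(("cap",0),("cap_grip",.05),("port",0),("port_mouth",.066)):
    for c in("top","scene"):
        for r in arm.spot_point(c,n)[:5]:
            p=r["pixel"];print(n,c,r["confidence"],p,at(c,(p[1],p[0]),z))
E
```

```text
{'clock': 0.0, 'q': array([60.9562, 27.3744,  1.2802, 89.1761, -0.6602, 63.5557, -4.7624]), 'qd': array([ 0.006 ,  0.0164, -0.0211, -0.0076, -0.0556, -0.1303, -0.0568]), 'effort': array([ -0.0006, -58.2846,   1.5345, -27.261 ,  -0.0543,   0.0171,
         0.0001]), 'position': array([ 0.2619, -0.6215,  0.2217]), 'tool_rot': array([[-0.0008,  0.3883, -0.9215],
       [ 0.0015, -0.9215, -0.3883],
       [-1.    , -0.0017,  0.0001]]), 'ft_force': array([ 0.1181, -0.0485, -0.9789]), 'torque': array([-0.0174,  0.0354, -0.0557]), 'opening': 0.08769186625178535}
scene [[588.3267   0.     315.3163]
 [  0.     588.3267 230.6264]
 [  0.       0.       1.    ]] -0.18053184708450767 [ 1.3008 -0.0843  1.3365]
top [[534.5034   0.     326.2041]
 [  0.     534.5034 238.2157]
 [  0.       0.       1.    ]] -0.06765708818354804 [0.4056 0.0077 1.1446]
wrist [[385.721    0.     320.0125]
 [  0.     385.721  243.1265]
 [  0.       0.       1.    ]] 0.00128449881110588 [ 0.341  -0.5885  0.3852]
cap top 0.7 [239.9, 395.2] [ 0.436  -0.1417  0.    ]
cap scene 0.94 [245.3, 262.3] [ 0.4396 -0.1383  0.    ]
cap
[... 213 characters left out ...]
 -0.1539  0.05  ]
cap_grip scene 0.75 [283.6, 169.5] [ 0.5615 -0.3763  0.05  ]
cap_grip scene 0.67 [232.2, 255.0] [ 0.4288 -0.1532  0.05  ]
port top 0.8 [240.2, 240.7] [0.4343 0.1898 0.    ]
port top 0.75 [327.0, 199.1] [0.2479 0.2782 0.    ]
port top 0.63 [216.4, 242.5] [0.4855 0.1863 0.    ]
port scene 0.7 [177.2, 400.2] [0.2462 0.2762 0.    ]
port scene 0.64 [236.7, 382.1] [0.4465 0.1877 0.    ]
port_mouth top 0.78 [233.2, 235.1] [0.4468 0.1908 0.066 ]
port_mouth top 0.67 [334.5, 192.2] [0.2418 0.2766 0.066 ]
port_mouth scene 0.85 [160.2, 400.3] [0.2368 0.2705 0.066 ]
port_mouth scene 0.55 [224.0, 381.2] [0.449  0.1786 0.066 ]
port_mouth scene 0.25 [309.6, 322.4] [ 0.6798 -0.0029  0.066 ]
```

View pics/top0.png

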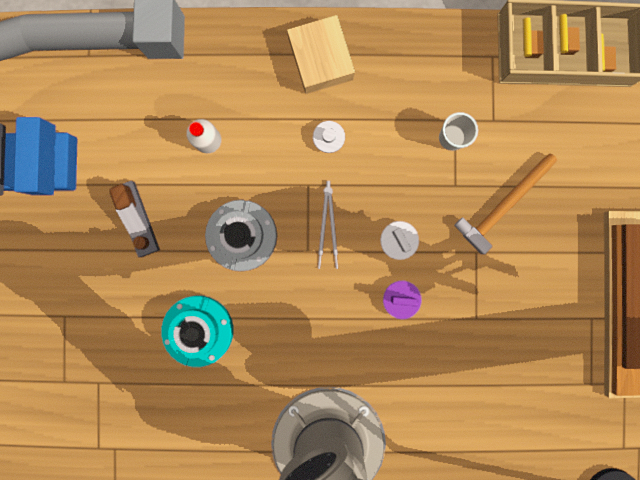

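View pics/scene0.png

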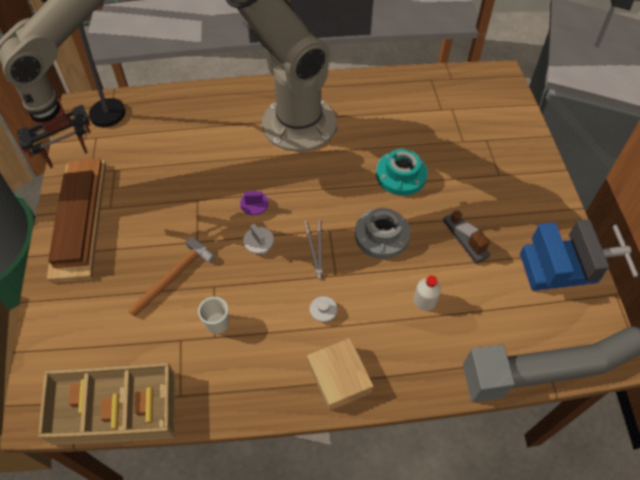

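Candidates for the cap in the top view are the aluminium one with a bar (400,240), the purple look-alike (402,300) and the round-knobbed plug (329,137). I choose (400,240). For the port they are grey (240,236) and teal (197,331), and I choose grey. I'll check both in close crops.

```bash
python3 - <<'E'
from h import *
im=cv2.imread("pics/top0.png")
a=cv2.resize(im[190:290,350:450],(400,400),interpolation=cv2.INTER_CUBIC)
b=cv2.resize(im[186:286,190:290],(400,400),interpolation=cv2.INTER_CUBIC)
cv2.imwrite("pics/crop0.png",np.hstack([a,b]))
for n in("cap","port"):
  for r in arm.cut_out("top",n)[:3]:
    m=r["region"].astype(np.uint8);print(n,r["confidence"],r["bbox"])
E
```

```text
cap 0.8 [401.2, 297.7, 39.3, 35.8]
cap 0.7 [399.1, 241.8, 41.9, 38.8]
port 0.72 [196.1, 330.8, 74.4, 73.5]
port 0.59 [240.6, 235.6, 73.4, 69.1]
```

View pics/crop0.png

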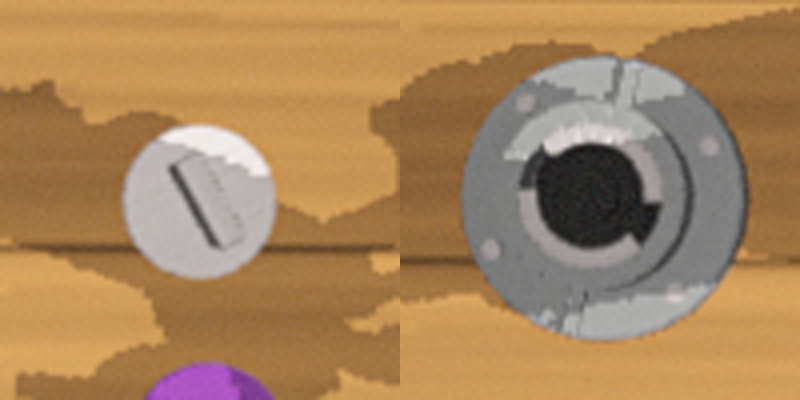

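Crop: left shows the bare aluminium cap with its bar running upper-left to lower-right. Right shows the grey port, with slots near crop (530,170) and (648,225) and ribs near (622,80) and (575,310). Both choices are confirmed. Next I move in for a wrist view.

```bash
cat >> h.py <<'E'
def plan(p,yaw=None):
    "shares of shift in tool axes; yaw=deg of tool y in world xy (mod 180)"
    s=arm.state();R=s["tool_rot"];d=np.array(p)-s["position"]
    y=np.degrees(np.arctan2(R[1,1],R[0,1]));print("pos",s["position"],"yawY",y,"q",s["q"],"F",s["ft_force"],"T",s["torque"],"op",s["opening"],"t",s["clock"])
    print("tilt",np.degrees(np.arccos(-R[2,0])),"dist mm",np.linalg.norm(d)*1e3,"tool mm",R.T@d*1e3,"share",R.T@d/.25)
    if yaw is not None:
        e=(yaw-y+90)%180-90; print("yaw err world deg",e,"turn about tool x deg",-e,"share",-np.radians(e)/.5)
E
python3 - <<'E'
from h import *
T=np.array(arm.camera_model("wrist")["world_to_cam"]);print("view dir",T[2,:3],"right",T[0,:3])
a=at("top",(350+182/4+4,190+160/4),.065);b=at("top",(350+237/4,190+242/4),.065)
print(a,b,np.degrees(np.arctan2(*(b-a)[:2][::-1])))
plan([.43-.05,-.15-.03,.25])
E
```

```text
view dir [-0.2822 -0.1186 -0.952 ] right [ 0.3885 -0.9215 -0.0003]
[ 0.4543 -0.1419  0.065 ] [ 0.4129 -0.1617  0.065 ] -154.528209206443
pos [ 0.2621 -0.622   0.2227] yawY -67.15020174234152 q [60.9551 27.328   1.2846 89.1164 -0.6594 63.5597 -4.7603] F [0.0076 0.3165 0.6131] T [-0.0616  0.0226  0.0035] op 0.08737946282704824 t 0.65
tilt 0.0033695066898417722 dist mm 458.3039150743623 tool mm [ -27.3158 -361.5879 -280.2686] share [-0.1093 -1.4464 -1.1211]
```

```bash
python3 - <<'E'
from h import *
plan([.432,-.152,.25])
E
```

```text
pos [ 0.2621 -0.622   0.2227] yawY -67.15020174234152 q [60.9551 27.328   1.2846 89.1164 -0.6594 63.5597 -4.7603] F [0.0076 0.3165 0.6131] T [-0.0616  0.0226  0.0035] op 0.08737946282704824 t 0.65
tilt 0.0033695066898417722 dist mm 500.5425796491153 tool mm [ -27.315  -367.1982 -339.0608] share [-0.1093 -1.4688 -1.3562]
```

drive_tool --commands '[1, -0.01, -0.12, -0.11, 0, 1, -0.01, -0.12, -0.11, 0, 1, -0.01, -0.12, -0.11, 0, 1, -0.01, -0.12, -0.11, 0, 1, -0.01, -0.12, -0.11, 0, 1, -0.01, -0.12, -0.11, 0, 1, -0.01, -0.12, -0.11, 0, 1, -0.01, -0.12, -0.11, 0, 1, -0.01, -0.12, -0.11, 0, 1, -0.01, -0.12, -0.11, 0]' --squeeze 20

```text
clock: 1.48
position: [0.398, -0.2378, 0.2458]
tool_rot: [[-0.001, 0.372, -0.928], [-0.007, -0.928, -0.372], [-1.0, 0.006, 0.004]]
ft_force: [0.6, 0.6, 1.4]
opening: 0.0878
```

```bash
python3 - <<'E'
from h import *
plan([.432,-.152,.25])
E
```

```text
pos [ 0.398  -0.2378  0.2458] yawY -68.16263246593704 q [ 33.2851   6.3291 -11.235  114.8044   1.926   58.8991 -47.0391] F [0.6465 0.5551 1.4111] T [-0.0112 -0.0458  0.0071] op 0.08776673009458891 t 1.4833
tilt 0.43064919864551854 dist mm 92.38294087941586 tool mm [ -4.8314 -66.9864 -63.4357] share [-0.0193 -0.2679 -0.2537]
```

drive_tool --commands '[1, -0.01, -0.12, -0.11, 0, 1, -0.01, -0.1, -0.1, 0, 1, 0, -0.03, -0.03, 0, 1, 0, 0, 0, 0]'

```text
clock: 1.82
position: [0.4341, -0.1453, 0.2528]
tool_rot: [[0.005, 0.384, -0.923], [-0.007, -0.923, -0.384], [-1.0, 0.009, -0.001]]
ft_force: [0.4, -0.0, -0.2]
opening: 0.0879
```

```bash
python3 - <<'E'
from h import *
plan([.432,-.152,.25])
im=arm.get_image("wrist");cv2.imwrite("pics/w1.png",im)
for n,z in(("cap",0),("cap_grip",.05)):
  for r in arm.spot_point("wrist",n)[:3]:
    p=r["pixel"];print(n,r["confidence"],p,at("wrist",(p[1],p[0]),z))
E
```

```text
pos [ 0.4341 -0.1453  0.2528] yawY -67.40849114412507 q [ 25.9749   5.5439 -16.5244 114.8097   2.2565  59.5652 -59.0179] F [ 0.3532 -0.0437 -0.1912] T [ 0.0043 -0.0373 -0.0834] op 0.08791311076408248 t 1.8167
tilt 0.49517660514060563 dist mm 7.554388389335359 tool mm [2.7986 5.3405 4.5514] share [0.0112 0.0214 0.0182]
cap 0.8 [300.7, 285.1] [ 0.3076 -0.1571  0.    ]
cap 0.72 [204.1, 323.0] [ 0.4325 -0.1541 -0.    ]
cap_grip 0.95 [210.0, 321.3] [ 0.4354 -0.1513  0.05  ]
cap_grip 0.88 [317.3, 282.9] [ 0.3125 -0.1577  0.05  ]
```

View pics/w1.png

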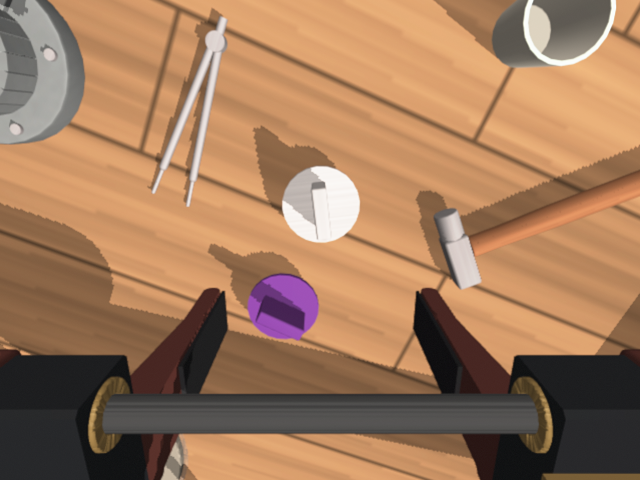

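```bash
python3 - <<'E'
from h import *
im=cv2.imread("pics/w1.png")
cv2.imwrite("pics/c1.png",cv2.resize(im[155:255,270:370],(600,600),interpolation=cv2.INTER_CUBIC))
E
```

```text
(no output)
```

View pics/c1.png

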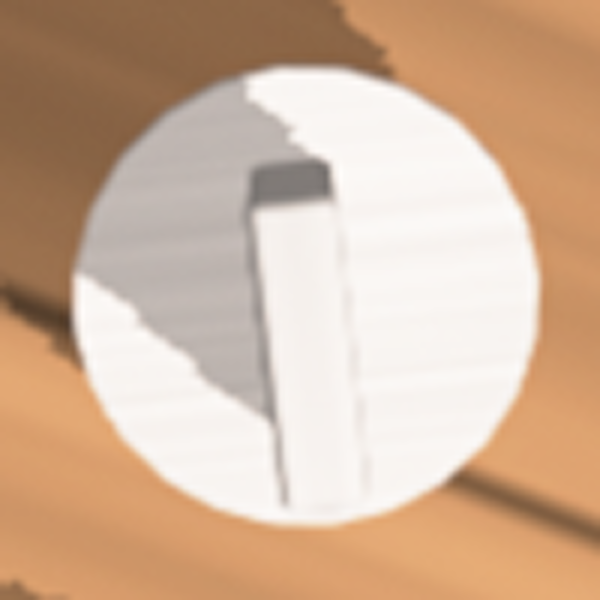

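```bash
python3 - <<'E'
from h import *
f=lambda c,z:at("wrist",(270+(c[0]-2.5)/6,155+(c[1]-2.5)/6),z)
a=f((293,207),.065);b=f((330,507),.065)
print(a,b,(a+b)/2,np.linalg.norm(a-b),np.degrees(np.arctan2(*(b-a)[:2][::-1])))
l=f((72,295),.0235);r=f((540,295),.0235);print("flange",(l+r)/2,np.linalg.norm(l-r), f((308,64),.0235),f((308,525),.0235))
c=((l+r)/2)
plan([.434,-.152,.12],0)
E
```

```text
[ 0.4556 -0.1399  0.065 ] [ 0.4136 -0.1634  0.065 ] [ 0.4346 -0.1517  0.065 ] 0.04818966528661406 -150.83391893684947
flange [ 0.4358 -0.1507  0.0235] 0.08064726659298031 [ 0.4722 -0.1361  0.0235] [ 0.3974 -0.1668  0.0235]
pos [ 0.4327 -0.1493  0.2523] yawY -67.76514449199786 q [ 26.1944   5.572  -16.2379 114.8322   2.2967  59.5709 -58.8914] F [-0.3916 -0.4526  0.0066] T [-0.023  -0.0001  0.0124] op 0.08767342141003788 t 1.9667
tilt 0.5007728230331259 dist mm 132.36792781295733 tool mm [132.3554   1.8046  -0.2314] share [ 0.5294  0.0072 -0.0009]
yaw err world deg 67.76514449199786 turn about tool x deg -67.76514449199786 share -2.3654497789501256
```

```bash
python3 - <<'E'
from h import *
M=arm.camera_model("wrist");im=arm.get_image("wrist");cv2.imwrite("pics/w2.png",im)
cv2.imwrite("pics/c2.png",cv2.resize(im[155:255,270:370],(600,600),interpolation=cv2.INTER_CUBIC))
M2=arm.camera_model("wrist");print(np.abs(np.array(M["world_to_cam"])-M2["world_to_cam"]).max())
import json;json.dump({k:np.array(v).tolist() for k,v in M.items()},open("M2.json","w"))
g=lambda x,y,z:at("top",(190+(x-400-1.5)/4,186+(y-1.5)/4),z)
a=g(622,82,.03);b=g(577,312,.03);print("ribs",a,b,(a+b)/2,np.degrees(np.arctan2(*(a-b)[:2][::-1])))
a=g(532,170,.066);b=g(648,224,.066);print("slots",a,b,(a+b)/2,np.degrees(np.arctan2(*(a-b)[:2][::-1])))
E
```

```text
0.0014401434253052958
ribs [0.505  0.1763 0.03  ] [0.3846 0.1989 0.03  ] [0.4448 0.1876 0.03  ] -10.658733744941161
slots [0.457  0.2162 0.066 ] [0.4299 0.1571 0.066 ] [0.4435 0.1867 0.066 ] 65.3195695395508
```

View pics/c2.png

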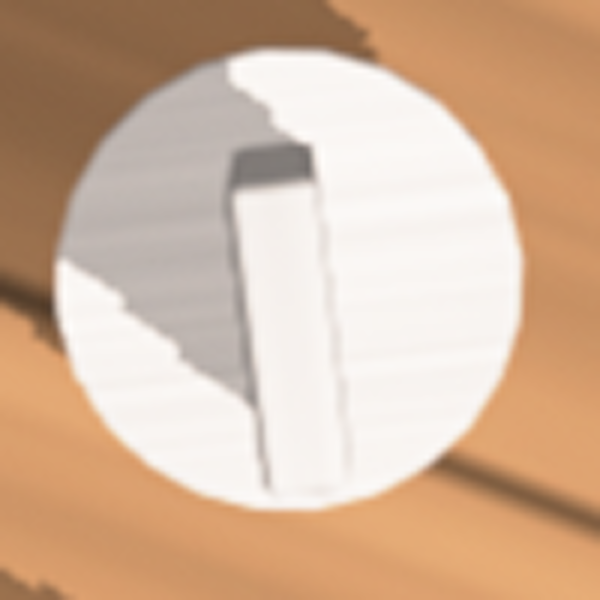

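```bash
python3 - <<'E'
from h import *
import json;M=json.load(open("M2.json"))
f=lambda c,z:at("wrist",(270+(c[0]-2.5)/6,155+(c[1]-2.5)/6),z,M)
a=f((274,187),.065);b=f((309,491),.065)
print(a,b,(a+b)/2,np.linalg.norm(a-b),np.degrees(np.arctan2(*(b-a)[:2][::-1])))
l=f((54,277),.0235);r=f((523,277),.0235);u=f((290,47),.0235);d=f((290,509),.0235);print("flange",(l+r)/2,(u+d)/2)
plan([.4345,-.151,.12],-60.8)
E
```

```text
[ 0.4574 -0.1361  0.065 ] [ 0.4148 -0.1593  0.065 ] [ 0.4361 -0.1477  0.065 ] 0.048531979155932825 -151.42034607394132
flange [ 0.4376 -0.1467  0.0235] [ 0.4363 -0.1475  0.0235]
pos [ 0.4323 -0.15    0.2522] yawY -67.85201159459695 q [ 26.236    5.5833 -16.1972 114.8421   2.301   59.5741 -58.8988] F [-0.03   -1.1681  0.3148] T [-0.0035 -0.0235  0.035 ] op 0.0879280732091408 t 2.0167
tilt 0.49190981647064064 dist mm 132.1899273136007 tool mm [132.178    0.6291  -1.6639] share [ 0.5287  0.0025 -0.0067]
yaw err world deg 7.052011594596948 turn about tool x deg -7.052011594596948 share -0.2461616424290646
```

drive_tool --commands '[1, 0.12, 0, 0, -0.12, 1, 0.12, 0, 0, -0.1, 1, 0.12, 0, 0, 0, 1, 0.1, 0, 0, 0, 1, 0, 0, 0, 0, 1, 0, 0, 0, 0, 1, 0, 0, 0, 0]'

```text
clock: 2.6
position: [0.4306, -0.1643, 0.1351]
tool_rot: [[0.005, 0.462, -0.887], [-0.013, -0.887, -0.462], [-1.0, 0.014, 0.001]]
ft_force: [-0.1, -0.2, -0.1]
opening: 0.0875
```

```bash
python3 - <<'E'
from h import *
import json
M=arm.camera_model("wrist");json.dump({k:np.array(v).tolist() for k,v in M.items()},open("M3.json","w"))
im=arm.get_image("wrist");cv2.imwrite("pics/w3.png",im)
M2=arm.camera_model("wrist");print(np.abs(np.array(M["world_to_cam"])-M2["world_to_cam"]).max())
plan([.435,-.150,.031],-61.5)
E
```

```text
0.0012230456864013028
pos [ 0.4311 -0.1644  0.1357] yawY -62.509884224221324 q [ 26.348   14.4734 -15.6269 121.8911   6.5524  43.8258 -56.0159] F [ 0.4991  0.1075 -0.3516] T [-0.0345 -0.05    0.0103] op 0.08785215122831856 t 2.65
tilt 0.8432392066160572 dist mm 105.726799800066 tool mm [104.4861 -12.5771 -10.1302] share [ 0.4179 -0.0503 -0.0405]
yaw err world deg 1.0098842242213237 turn about tool x deg -1.0098842242213237 share -0.035251609553221534
```

View pics/w3.png

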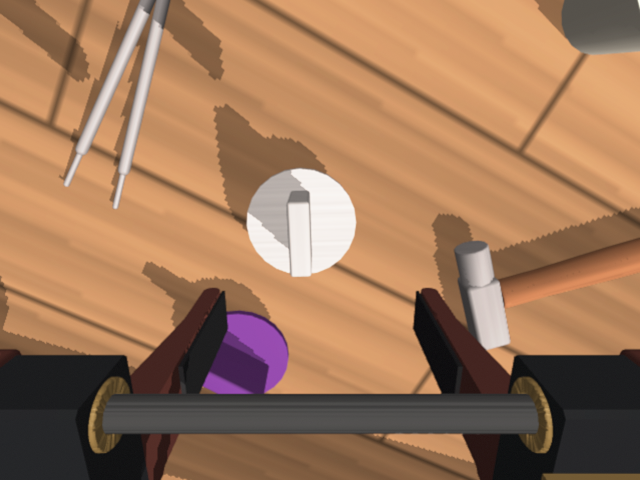

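```bash
python3 - <<'E'
from h import *
im=cv2.imread("pics/w3.png")
cv2.imwrite("pics/c3.png",cv2.resize(im[160:285,240:365],(750,750),interpolation=cv2.INTER_CUBIC))
E
```

```text
(no output)
```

View pics/c3.png

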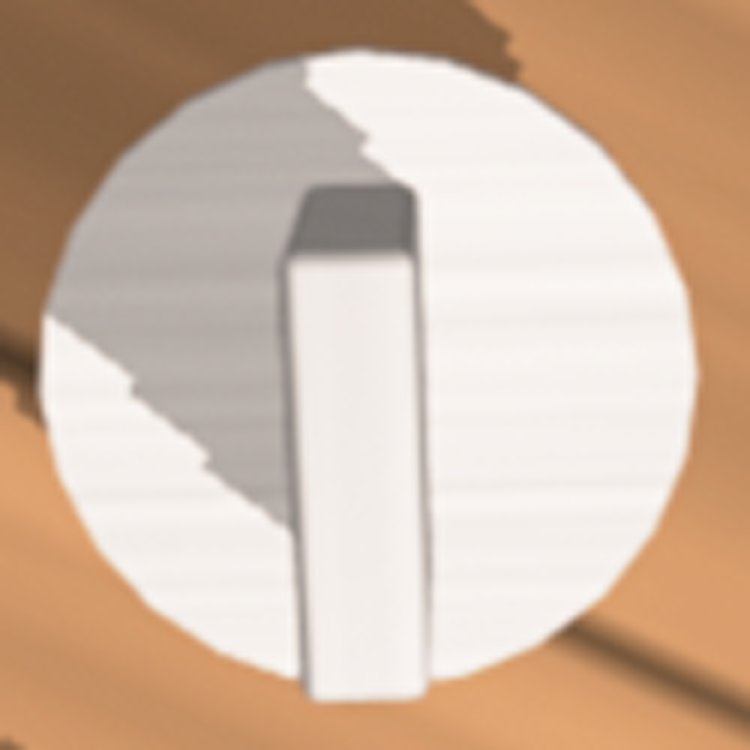

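```bash
python3 - <<'E'
from h import *
import json;M=json.load(open("M3.json"))
f=lambda c,z:at("wrist",(240+(c[0]-2.5)/6,160+(c[1]-2.5)/6),z,M)
a=f((352,258),.065);b=f((367,698),.065)
print(a,b,(a+b)/2,np.linalg.norm(a-b),np.degrees(np.arctan2(*(b-a)[:2][::-1])))
l=f((40,375),.0235);r=f((698,375),.0235);u=f((362,48),.0235);d=f((362,685),.0235);print("flange",(l+r)/2,(u+d)/2)
m=(a+b)/2;m[2]=.031
plan(m,np.degrees(np.arctan2(*(b-a)[:2][::-1]))+90)
E
```

```text
[ 0.4575 -0.1362  0.065 ] [ 0.4147 -0.1594  0.065 ] [ 0.4361 -0.1478  0.065 ] 0.04868767450664624 -151.56522119611873
flange [ 0.4369 -0.1471  0.0235] [ 0.4359 -0.1466  0.0235]
pos [ 0.4311 -0.1644  0.1357] yawY -62.509884224221324 q [ 26.348   14.4734 -15.6269 121.8911   6.5524  43.8258 -56.0159] F [ 0.4991  0.1075 -0.3516] T [-0.0345 -0.05    0.0103] op 0.08785215122831856 t 2.65
tilt 0.8432392066160572 dist mm 106.09262117056606 tool mm [104.4647 -13.9777 -12.1403] share [ 0.4179 -0.0559 -0.0486]
yaw err world deg 0.9446630281025961 turn about tool x deg -0.9446630281025961 share -0.03297496032450004
```

drive_tool --commands '[1, 0, -0.06, -0.05, -0.03, 1, 0.06, -0.01, 0, 0, 1, 0.08, -0.01, 0, 0, 1, 0.06, -0.01, 0, 0, 1, 0, 0, 0, 0, 1, 0, 0, 0, 0]'

```text
clock: 3.15
position: [0.4406, -0.143, 0.0943]
tool_rot: [[0.026, 0.47, -0.882], [-0.02, -0.882, -0.471], [-0.999, 0.029, -0.013]]
ft_force: [0.3, 0.8, 1.0]
opening: 0.0879
```

```bash
python3 - <<'E'
from h import *
plan([.4361,-.1477,.031],-61.55)
E
```

```text
pos [ 0.4406 -0.143   0.0943] yawY -61.94145895419872 q [ 23.064   18.0565 -15.5884 124.3217   9.4727  37.0046 -61.1639] F [0.3411 0.7536 0.9547] T [-0.0158  0.0083  0.0133] op 0.08793136674385683 t 3.15
tilt 1.84875561304389 dist mm 63.613526703888226 tool mm [63.2241  0.223   7.0242] share [0.2529 0.0009 0.0281]
yaw err world deg 0.39145895419872545 turn about tool x deg -0.39145895419872545 share -0.01366449527436288
```

drive_tool --commands '[1, 0, 0, 0.02, 0, 1, 0, 0, 0, 0, 1, 0.02, 0, 0, 0, 1, 0.02, 0, 0, 0, 1, 0.02, 0, 0, 0, 1, 0.02, 0, 0, 0, 1, 0.02, 0, 0, 0, 1, 0.02, 0, 0, 0, 1, 0, 0, 0, 0, 1, 0, 0, 0, 0]'

```text
clock: 3.98
position: [0.4399, -0.1484, 0.0659]
tool_rot: [[0.033, 0.468, -0.883], [-0.022, -0.883, -0.469], [-0.999, 0.035, -0.018]]
ft_force: [0.7, -0.2, -0.3]
opening: 0.0881
```

```bash
python3 - <<'E'
from h import *
plan([.4361,-.1477,.031],-61.55)
E
```

```text
pos [ 0.4399 -0.1484  0.0659] yawY -62.08207522955343 q [ 22.6221  20.845  -14.4969 125.588   11.3384  32.6155 -62.4103] F [ 0.7238 -0.1986 -0.272 ] T [ 0.0324  0.0252 -0.0249] op 0.08807889691604923 t 3.9833
tilt 2.2791034091764795 dist mm 35.07067036914574 tool mm [34.6848 -3.6292  3.7074] share [ 0.1387 -0.0145  0.0148]
yaw err world deg 0.5320752295534419 turn about tool x deg -0.5320752295534419 share -0.018572929248024398
```

drive_tool --commands '[1, 0, 0, 0, 0, 1, 0, 0, 0, 0, 1, 0, 0, 0, 0, 1, 0, 0, 0, 0, 1, 0, 0, 0, 0, 1, 0, 0, 0, 0, 1, 0, 0, 0, 0, 1, 0, 0, 0, 0]'

```text
clock: 4.65
position: [0.4404, -0.1483, 0.0663]
tool_rot: [[0.034, 0.468, -0.883], [-0.023, -0.883, -0.469], [-0.999, 0.036, -0.019]]
ft_force: [-0.7, -0.6, 0.1]
opening: 0.0877
```

drive_tool --commands '[1, -0.04, 0, 0, 0, 1, -0.04, 0, 0, 0, 1, -0.04, 0, 0, 0, 1, -0.04, 0, 0, 0, 1, 0, 0, 0, 0]'

```text
clock: 5.07
position: [0.4389, -0.1471, 0.1107]
tool_rot: [[0.034, 0.468, -0.883], [-0.022, -0.883, -0.469], [-0.999, 0.035, -0.019]]
ft_force: [-0.1, 0.3, 0.2]
opening: 0.0879
```

drive_tool --commands '[1, 0.16, 0, 0, 0, 1, 0, 0, 0, 0]'

```text
clock: 5.23
position: [0.4423, -0.1487, 0.0721]
tool_rot: [[0.039, 0.468, -0.883], [-0.024, -0.883, -0.469], [-0.999, 0.039, -0.023]]
ft_force: [-2.1, 0.6, -0.6]
opening: 0.0877
```

drive_tool --commands '[1, -0.16, 0, 0, 0, 1, -0.16, 0, 0, 0, 1, 0, 0, 0, 0]'

```text
clock: 5.48
position: [0.4367, -0.1453, 0.1538]
tool_rot: [[0.029, 0.469, -0.883], [-0.019, -0.882, -0.47], [-0.999, 0.031, -0.016]]
ft_force: [0.3, -0.0, 0.8]
opening: 0.0874
```

drive_tool --commands '[1, 0, 0, 0.16, 0, 1, 0, 0, 0, 0]'

```text
clock: 5.65
position: [0.4023, -0.1641, 0.1574]
tool_rot: [[0.034, 0.472, -0.881], [-0.021, -0.881, -0.473], [-0.999, 0.034, -0.02]]
ft_force: [-0.6, -0.3, -0.4]
opening: 0.0878
```

drive_tool --commands '[1, 0, 0, -0.16, 0, 1, 0, 0, 0, 0]'

```text
clock: 5.82
position: [0.4367, -0.1468, 0.1614]
tool_rot: [[0.037, 0.467, -0.884], [-0.023, -0.884, -0.468], [-0.999, 0.038, -0.022]]
ft_force: [0.2, -0.1, 0.2]
opening: 0.0879
```

drive_tool --commands '[1, 0, 0.16, 0, 0, 1, 0, 0, 0, 0]'

```text
clock: 5.98
position: [0.4557, -0.1813, 0.1649]
tool_rot: [[0.038, 0.471, -0.881], [-0.023, -0.881, -0.472], [-0.999, 0.038, -0.022]]
ft_force: [0.3, -0.4, 0.7]
opening: 0.0879
```

drive_tool --commands '[1, 0, -0.16, 0, 0, 1, 0, 0, 0, 0]'

```text
clock: 6.15
position: [0.4374, -0.1465, 0.1648]
tool_rot: [[0.039, 0.467, -0.883], [-0.023, -0.883, -0.468], [-0.999, 0.038, -0.023]]
ft_force: [-0.3, 0.7, -0.1]
opening: 0.0876
```

drive_tool --commands '[1, -0.16, 0, 0, 0, 1, -0.16, 0, 0, 0, 1, -0.16, 0, 0, 0, 1, -0.16, 0, 0, 0, 1, -0.16, 0, 0, 0]'

```text
clock: 6.57
position: [0.4215, -0.1378, 0.3662]
tool_rot: [[0.02, 0.473, -0.881], [-0.016, -0.881, -0.473], [-1.0, 0.024, -0.01]]
ft_force: [0.9, -1.3, -0.1]
opening: 0.0877
```

drive_tool --commands '[1, 0.08, 0, 0, 0, 1, 0.08, 0, 0, 0, 1, 0.08, 0, 0, 0, 1, 0.08, 0, 0, 0, 1, 0.08, 0, 0, 0, 1, 0.08, 0, 0, 0, 1, 0.08, 0, 0, 0, 1, 0.08, 0, 0, 0]'

```text
clock: 7.23
position: [0.434, -0.1399, 0.2248]
tool_rot: [[0.056, 0.475, -0.878], [-0.026, -0.879, -0.477], [-0.998, 0.05, -0.037]]
ft_force: [0.9, 0.7, 0.5]
opening: 0.0878
```

drive_tool --commands '[1, -0.166, 0, 0, 0, 1, -0.166, 0, 0, 0, 1, -0.166, 0, 0, 0, 1, -0.166, 0, 0, 0, 1, -0.166, 0, 0, 0]'

```text
clock: 7.65
position: [0.4124, -0.1314, 0.4238]
tool_rot: [[0.022, 0.48, -0.877], [-0.015, -0.877, -0.48], [-1.0, 0.024, -0.012]]
ft_force: [1.5, -0.3, 0.7]
opening: 0.0878
```

drive_tool --commands '[1, 0.166, 0, 0, 0, 1, 0.166, 0, 0, 0, 1, 0.166, 0, 0, 0, 1, 0.166, 0, 0, 0]'

```text
clock: 7.98
position: [0.4318, -0.1354, 0.2818]
tool_rot: [[0.069, 0.48, -0.875], [-0.027, -0.875, -0.483], [-0.997, 0.057, -0.048]]
ft_force: [0.0, 0.6, -0.3]
opening: 0.0879
```

drive_tool --commands '[1, 0, 0, -0.166, 0, 1, 0, 0, -0.166, 0, 1, 0, 0, -0.166, 0, 1, 0, 0, -0.166, 0]'

```text
clock: 8.32
position: [0.5547, -0.0579, 0.2687]
tool_rot: [[0.027, 0.472, -0.881], [-0.028, -0.881, -0.472], [-0.999, 0.038, -0.01]]
ft_force: [0.4, -0.7, -0.3]
opening: 0.0876
```

drive_tool --commands '[1, 0, 0, 0.166, 0, 1, 0, 0, 0.166, 0, 1, 0, 0, 0.166, 0]'

```text
clock: 8.57
position: [0.4577, -0.1036, 0.2587]
tool_rot: [[0.017, 0.494, -0.869], [-0.009, -0.869, -0.494], [-1.0, 0.017, -0.011]]
ft_force: [0.1, -1.5, 0.4]
opening: 0.0875
```

```bash
python3 - <<'E'
from h import *
plan([.4361,-.1477,.031],-61.55)
E
```

```text
pos [ 0.4577 -0.1036  0.2587] yawY -60.412361588494434 q [ 24.7094   6.3101 -21.2916 113.28     3.1814  59.8435 -58.426 ] F [ 0.0827 -1.4638  0.4103] T [-0.0401  0.0867  0.0025] op 0.08754581398750089 t 8.5667
tilt 1.1306262551259478 dist mm 232.90418032926107 tool mm [227.6581  23.894   42.9558] share [0.9106 0.0956 0.1718]
yaw err world deg -1.1376384115055629 turn about tool x deg 1.1376384115055629 share 0.039711071955860426
```

drive_tool --commands '[1, 0, 0.08, 0.14, 0.04, 1, 0, 0, 0, 0, 1, 0, 0, 0, 0]'

```text
clock: 8.82
position: [0.4284, -0.1419, 0.2585]
tool_rot: [[0.011, 0.472, -0.881], [-0.01, -0.881, -0.472], [-1.0, 0.014, -0.006]]
ft_force: [-0.2, -0.1, 0.2]
opening: 0.0882
```

drive_tool --commands '[1, 0, 0, -0.166, 0, 1, 0, 0, -0.166, 0, 1, 0, 0, 0.166, 0, 1, 0, 0, 0.166, 0, 1, 0, 0, 0, 0]'

```text
clock: 9.23
position: [0.4317, -0.1378, 0.2548]
tool_rot: [[0.002, 0.477, -0.879], [-0.002, -0.879, -0.477], [-1.0, 0.003, -0.001]]
ft_force: [-1.0, -0.7, -0.3]
opening: 0.0877
```

```bash
python3 - <<'E'
from h import *
plan([.4361,-.1477,.031],-61.55)
E
```

```text
pos [ 0.4317 -0.1378  0.2548] yawY -61.54043531622796 q [ 28.2543   5.2952 -19.5972 114.8651   2.1873  60.0109 -53.8948] F [-1.0321 -0.7125 -0.3391] T [-0.0402  0.0352  0.0627] op 0.08772486315978933 t 9.2333
tilt 0.19401685052378945 dist mm 224.0808016769523 tool mm [223.8517  10.0717   1.0859] share [0.8954 0.0403 0.0043]
yaw err world deg -0.009564683772026683 turn about tool x deg 0.009564683772026683 share 0.00033387044746787265
```

drive_tool --commands '[1, 0.13, 0, 0, 0, 1, 0.13, 0, 0, 0, 1, 0.13, 0, 0, 0, 1, 0.1, 0, 0, 0, 1, 0, 0, 0, 0, 1, 0, 0, 0, 0]'

```text
clock: 9.73
position: [0.4385, -0.1353, 0.1342]
tool_rot: [[0.014, 0.479, -0.878], [-0.004, -0.878, -0.479], [-1.0, 0.01, -0.01]]
ft_force: [0.8, 0.2, 0.2]
opening: 0.0875
```

```bash
python3 - <<'E'
from h import *
plan([.4361,-.1477,.031],-61.55)
E
```

```text
pos [ 0.4385 -0.1353  0.1342] yawY -61.35857769450143 q [ 26.3116  14.5957 -19.387  122.2332   7.1913  43.355  -59.0207] F [0.7927 0.2296 0.1614] T [-0.0161  0.0522 -0.0563] op 0.08754448148195376 t 9.7333
tilt 0.8442952944564065 dist mm 104.00277944022977 tool mm [103.2388   8.6961   9.094 ] share [0.413  0.0348 0.0364]
yaw err world deg -0.19142230549857686 turn about tool x deg 0.19142230549857686 share 0.006681898985417224
```

drive_tool --commands '[1, 0, 0.03, -0.12, 0, 1, 0, 0, -0.12, 0, 1, 0, 0, 0.14, 0, 1, 0, 0, 0.14, 0, 1, 0, 0, 0, 0]'

```text
clock: 10.15
position: [0.4417, -0.1431, 0.1422]
tool_rot: [[0.024, 0.486, -0.874], [-0.004, -0.874, -0.486], [-1.0, 0.015, -0.019]]
ft_force: [-0.8, -0.4, -0.8]
opening: 0.0881
```

```bash
python3 - <<'E'
from h import *
plan([.4361,-.1477,.031],-61.55)
E
```

```text
pos [ 0.4417 -0.1431  0.1422] yawY -60.94128769239925 q [ 27.398   14.0868 -19.471  121.5543   6.7667  43.9414 -57.2325] F [-0.7627 -0.3674 -0.7992] T [0.0192 0.0855 0.0515] op 0.08814458035252712 t 10.15
tilt 1.389460910399538 dist mm 111.46872212363292 tool mm [111.087   -0.3488   9.2106] share [ 0.4443 -0.0014  0.0368]
yaw err world deg -0.6087123076007401 turn about tool x deg 0.6087123076007401 share 0.02124806793009084
```

drive_tool --commands '[1, 0.12, 0, 0.035, 0.02, 1, 0.12, 0, 0.01, 0, 1, 0.07, 0, 0, 0, 1, 0, 0, 0, 0, 1, 0, 0, 0, 0]'

```text
clock: 10.57
position: [0.4438, -0.151, 0.0741]
tool_rot: [[0.044, 0.474, -0.879], [-0.011, -0.88, -0.475], [-0.999, 0.031, -0.034]]
ft_force: [0.6, 0.4, 0.7]
opening: 0.0879
```

```bash
python3 - <<'E'
from h import *
plan([.4361,-.1477,.031],-61.55)
E
```

```text
pos [ 0.4438 -0.151   0.0741] yawY -61.681552921281934 q [ 25.906   20.389  -17.3589 124.895   11.2157  33.4599 -61.1936] F [0.5588 0.409  0.6679] T [0.0275 0.0121 0.027 ] op 0.08793619376852985 t 10.5667
tilt 2.6115159779753103 dist mm 43.90947316948312 tool mm [42.6762 -7.9138  6.6452] share [ 0.1707 -0.0317  0.0266]
yaw err world deg 0.13155292128193707 turn about tool x deg -0.13155292128193707 share -0.004592063233973443
```

drive_tool --commands '[1, 0, -0.03, 0.027, 0, 1, 0.06, 0, 0, 0, 1, 0.06, 0, 0, 0, 1, 0.04, 0, 0, 0, 1, 0, 0, 0, 0]'

```text
clock: 10.98
position: [0.4417, -0.148, 0.0413]
tool_rot: [[0.058, 0.474, -0.879], [-0.015, -0.88, -0.476], [-0.998, 0.041, -0.044]]
ft_force: [0.2, -0.2, 0.2]
opening: 0.0878
```

```bash
python3 - <<'E'
from h import *
plan([.4361,-.1477,.031],-61.55)
E
```

```text
pos [ 0.4417 -0.148   0.0413] yawY -61.671076389740996 q [ 24.0021  23.333  -15.7048 126.9563  13.9488  27.736  -64.1132] F [ 0.1789 -0.2148  0.21  ] T [ 0.0559  0.0464 -0.0578] op 0.08778910198536487 t 10.9833
tilt 3.448711187072853 dist mm 11.757395191207262 tool mm [ 9.9793 -3.3141  5.2599] share [ 0.0399 -0.0133  0.021 ]
yaw err world deg 0.1210763897410061 turn about tool x deg -0.1210763897410061 share -0.004226363294816881
```

drive_tool --commands '[1, 0.03, -0.013, 0.03, 0, 1, 0, 0, 0, 0, -1, 0, 0, 0, 0, -1, 0, 0, 0, 0, -1, 0, 0, 0, 0, -1, 0, 0, 0, 0, -1, 0, 0, 0, 0, -1, 0, 0, 0, 0]' --squeeze 25

```text
clock: 11.65
position: [0.4385, -0.1489, 0.0393]
tool_rot: [[0.067, 0.474, -0.878], [-0.017, -0.879, -0.476], [-0.998, 0.047, -0.05]]
ft_force: [-0.4, 0.5, 0.2]
opening: 0.0514
```

```bash
python3 - <<'E'
from h import *
plan([.4361,-.1477,.031],-61.55)
cv2.imwrite("pics/w4.png",arm.get_image("wrist"))
E
```

```text
pos [ 0.4385 -0.1489  0.0393] yawY -61.649167338753955 q [ 24.0218  23.1894 -15.4903 127.748   14.3338  26.5725 -64.2961] F [-0.3891  0.4852  0.2126] T [ 0.0561  0.0657 -0.0358] op 0.05139673146250166 t 11.65
tilt 3.9555559808719543 dist mm 8.67357316934999 tool mm [ 8.0616 -2.5506  1.9329] share [ 0.0322 -0.0102  0.0077]
yaw err world deg 0.09916733875395778 turn about tool x deg -0.09916733875395778 share -0.0034615931433942685
```

View pics/w4.png

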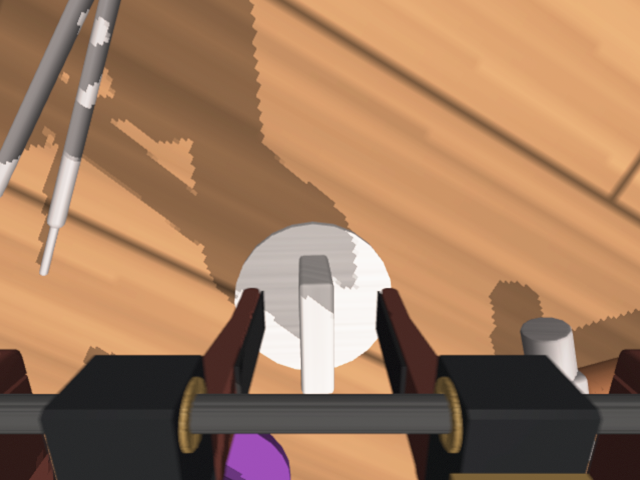

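drive_tool --commands '[0, 0.06, -0.01, 0.01, 0, 0, 0, 0, 0, 0]'

```text
clock: 11.87
position: [0.4387, -0.1484, 0.0257]
tool_rot: [[0.072, 0.474, -0.878], [-0.019, -0.879, -0.476], [-0.997, 0.05, -0.054]]
ft_force: [-0.4, -1.1, 0.4]
opening: 0.044
```

drive_tool --commands '[0, -0.03, 0, 0.01, 0, 0, 0, 0, 0, 0]'

```text
clock: 12.03
position: [0.436, -0.1493, 0.0333]
tool_rot: [[0.071, 0.475, -0.877], [-0.018, -0.879, -0.477], [-0.997, 0.05, -0.054]]
ft_force: [-0.2, 0.3, -0.4]
opening: 0.0439
```

drive_tool --commands '[-1, 0, 0, 0, 0, -1, 0, 0, 0, 0, -1, 0, 0, 0, 0, -1, 0, 0, 0, 0, -1, 0, 0, 0, 0, -1, 0, 0, 0, 0, -1, 0, 0, 0, 0]' --squeeze 25

```text
clock: 12.62
position: [0.4348, -0.1479, 0.0337]
tool_rot: [[0.069, 0.475, -0.877], [-0.017, -0.879, -0.477], [-0.997, 0.048, -0.053]]
ft_force: [-3.2, 4.6, 9.5]
opening: 0.0139
```

```bash
python3 - <<'E'
from h import *
plan([.4361,-.1477,.031],-61.55)
cv2.imwrite("pics/w5.png",arm.get_image("wrist"))
E
```

```text
pos [ 0.4348 -0.1479  0.0337] yawY -61.62815718981892 q [ 23.814   23.529  -15.2263 128.4598  14.7965  25.3976 -64.7358] F [-3.1508  4.6179  9.5098] T [0.8783 0.7976 0.0877] op 0.013877218904622643 t 12.6167
tilt 4.079873405593712 dist mm 3.0435534706975274 tool mm [ 2.8243  0.2657 -1.1027] share [ 0.0113  0.0011 -0.0044]
yaw err world deg 0.07815718981892417 turn about tool x deg -0.07815718981892417 share -0.0027282005928928347
```

View pics/w5.png

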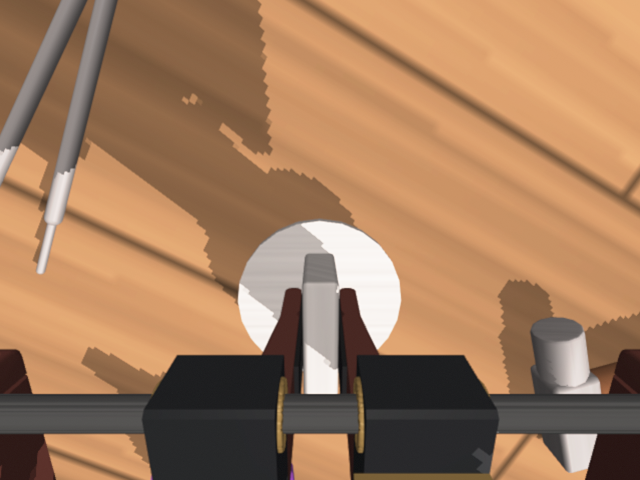

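drive_tool --commands '[-1, -0.08, 0, 0, 0, -1, -0.16, 0, 0, 0, -1, -0.16, 0, 0, 0, -1, -0.16, 0, 0, 0, -1, -0.08, 0, 0, 0, -1, 0, 0, 0, 0]'

```text
clock: 13.17
position: [0.4194, -0.1429, 0.1962]
tool_rot: [[0.057, 0.478, -0.877], [-0.012, -0.878, -0.479], [-0.998, 0.038, -0.044]]
ft_force: [0.8, 0.0, -3.1]
opening: 0.0134
```

```bash
python3 - <<'E'
from h import *
plan([.4445,.187,.19],65.3-90)
cv2.imwrite("pics/w6.png",arm.get_image("wrist"))
E
```

```text
pos [ 0.4194 -0.1429  0.1962] yawY -61.433323690191074 q [ 30.5999   6.5747 -21.1513 122.1764   3.3368  48.3945 -53.8849] F [ 0.8022  0.0276 -3.1201] T [ 0.0014  0.0074 -0.0036] op 0.01339068375581733 t 13.1667
tilt 3.341586661049404 dist mm 330.87584777759344 tool mm [   3.7238 -277.7271 -179.8128] share [ 0.0149 -1.1109 -0.7193]
yaw err world deg 36.73332369019107 turn about tool x deg -36.73332369019107 share -1.2822348871893354
```

View pics/w6.png

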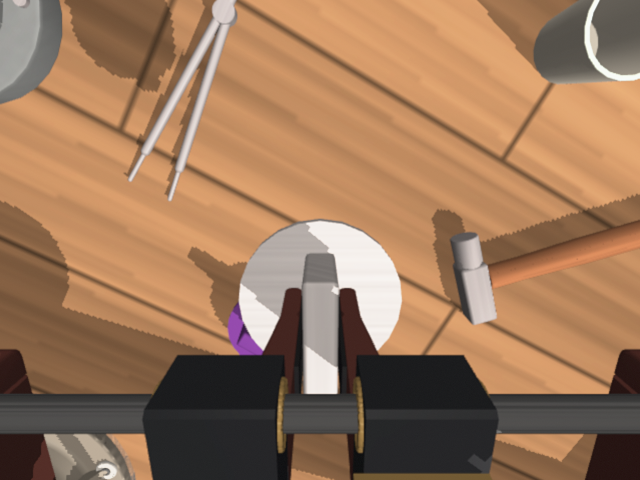

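drive_tool --commands '[-1, 0, -0.07, -0.12, 0, -1, 0, -0.07, -0.12, 0, -1, 0, -0.07, -0.12, 0, -1, 0, -0.07, -0.12, 0, -1, 0, -0.07, -0.12, 0, -1, 0, 0, 0, 0]'

```text
clock: 13.72
position: [0.5054, 0.0084, 0.1849]
tool_rot: [[0.04, 0.469, -0.882], [-0.011, -0.883, -0.47], [-0.999, 0.029, -0.03]]
ft_force: [0.8, 0.3, -1.1]
opening: 0.0138
```

```bash
python3 - <<'E'
from h import *
plan([.4445,.187,.19],65.3-90)
E
```

```text
pos [0.5054 0.0084 0.1849] yawY -61.99840460950237 q [ 14.6312  14.7778 -26.9291 114.4708  10.0008  50.5798 -79.6225] F [ 0.7595  0.3225 -1.0685] T [ 0.059  -0.004   0.0037] op 0.013820592582452948 t 13.7167
tilt 2.3852211501525757 dist mm 188.78407057699167 tool mm [  -9.5183 -186.086   -30.345 ] share [-0.0381 -0.7443 -0.1214]
yaw err world deg 37.29840460950237 turn about tool x deg -37.29840460950237 share -1.3019599323536926
```

drive_tool --commands '[-1, 0, -0.09, 0.05, 0, -1, 0, -0.09, 0.05, 0, -1, 0, -0.09, 0.05, 0, -1, 0, 0, 0, 0, -1, 0, 0, 0, 0]'

```text
clock: 14.13
position: [0.4328, 0.0539, 0.1692]
tool_rot: [[0.021, 0.476, -0.879], [-0.009, -0.879, -0.476], [-1.0, 0.018, -0.014]]
ft_force: [0.9, 0.1, -2.6]
opening: 0.0142
```

```bash
python3 - <<'E'
from h import *
import json
M=arm.camera_model("wrist");json.dump({k:np.array(v).tolist() for k,v in M.items()},open("M7.json","w"))
im=arm.get_image("wrist");cv2.imwrite("pics/w7.png",im)
M2=arm.camera_model("wrist");print(np.abs(np.array(M["world_to_cam"])-M2["world_to_cam"]).max())
plan([.4445,.187,.19],65.3-90)
print(proj("wrist",[.4445,.187,.066],M))
E
```

```text
0.0013923370161051662
pos [0.4323 0.0539 0.1689] yawY -61.57187258030047 q [ 11.4129  10.2929 -29.8519 122.7082   8.0181  47.7053 -84.932 ] F [-1.0505  0.0422 -2.8072] T [ 0.0187  0.1243 -0.0547] op 0.014029134436621741 t 14.1833
tilt 1.2258987793323528 dist mm 135.34742100839748 tool mm [ -21.9707 -110.8894  -74.4295] share [-0.0879 -0.4436 -0.2977]
yaw err world deg 36.871872580300476 turn about tool x deg -36.871872580300476 share -1.2870711558041212
[149.9768 140.3925]
```

View pics/w7.png

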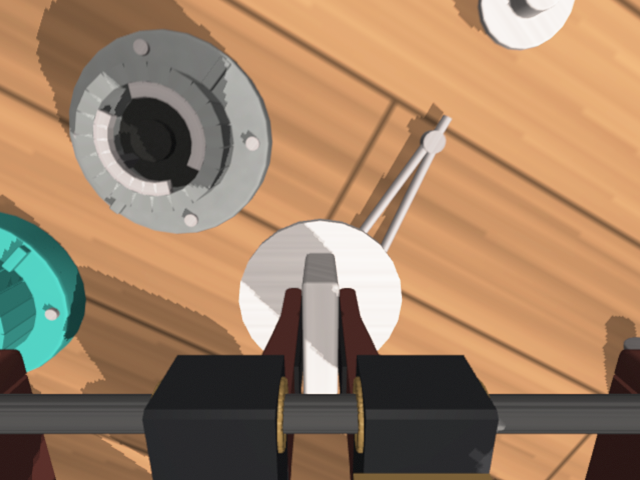

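Good view of the grey port: slots near (112,98) and (185,180), one rib near (226,65). I'll zoom in to measure.

```bash
python3 - <<'E'
from h import *
im=cv2.imread("pics/w7.png")
a=cv2.resize(im[25:245,60:280],(660,660),interpolation=cv2.INTER_CUBIC)
a=cv2.resize(im[25:235,65:275],None,fx=600/210,fy=600/210,interpolation=cv2.INTER_CUBIC)
cv2.imwrite("pics/c7.png",a)
E
```

```text
(no output)
```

View pics/c7.png

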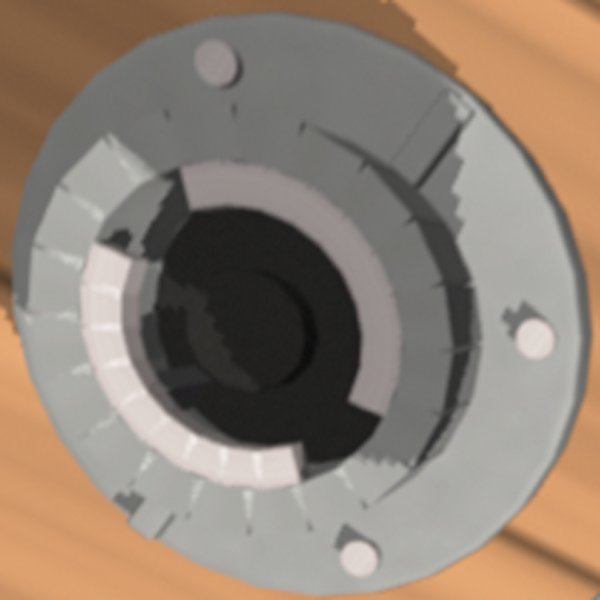

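```bash
python3 - <<'E'
from h import *
import json;M=json.load(open("M7.json"))
k=210/600
f=lambda c,z:at("wrist",(65+(c[0]+.5)*k-.5,25+(c[1]+.5)*k-.5),z,M)[:2]
O=[f(c,.066) for c in((183,168),(95,243),(380,418),(303,485))]
I=[f(c,.066) for c in((190,210),(130,262),(350,405),(298,445))]
c=sum(O)/4;print("c outer",c,"inner c",sum(I)/4)
for P in O+I: d=P-c;print(P,np.hypot(*d)*1e3,np.degrees(np.arctan2(d[1],d[0])))
# outer ring ellipse of lip top
pts=[f(q,.066) for q in((183,168),(230,160),(300,178),(360,230),(395,300),(400,350),(380,415),(300,485),(250,487),(190,465),(130,415),(95,350),(80,300),(95,243))]
A=np.array(pts);X=np.c_[2*A,np.ones(len(A))];s=np.linalg.lstsq(X,(A**2).sum(1),rcond=None)[0];print("ring c",s[:2],"r",np.sqrt(s[2]+s[:2]@s[:2]))
r1=f((432,140),.033);r2=f((147,515),.033);d=r1-r2;print("ribs",r1,r2,(r1+r2)/2,np.linalg.norm(d),np.degrees(np.arctan2(d[1],d[0])))
# foot outline
pts=[f(q,.03) for q in((280,13),(150,40),(60,110),(15,210),(15,300),(60,430),(140,520),(220,570),(320,595),(420,580),(520,510),(575,400))]
A=np.array(pts);X=np.c_[2*A,np.ones(len(A))];s=np.linalg.lstsq(X,(A**2).sum(1),rcond=None)[0];print("foot c",s[:2],"r",np.sqrt(s[2]+s[:2]@s[:2]))
E
```

```text
c outer [0.444  0.1869] inner c [0.444  0.1868]
[0.4711 0.2116] 36.72581102873123 42.29507358541947
[0.4466 0.2235] 36.707944316867724 85.83962621809992
[0.4409 0.1512] 35.79962059751797 -94.92036663228393
[0.4172 0.1613] 37.072099934008 -136.2023247399592
[0.4635 0.2072] 28.165377036588175 45.99648051056263
[0.4465 0.2152] 28.406586006020117 84.93908134777992
[0.4404 0.1587] 28.44025128143174 -97.30652521883479
[0.4257 0.166 ] 27.82098073877028 -131.12631748028213
ring c [0.4448 0.187 ] r 0.036358531621335066
ribs [0.5027 0.1738] [0.3786 0.2036] [0.4406 0.1887] 0.12767859844135385 -13.470017437170679
foot c [0.4454 0.1865] r 0.07399239130277355
```

drive_tool --commands '[-1, 0, -0.11, -0.075, 0, -1, 0, -0.11, -0.075, 0, -1, 0, -0.11, -0.075, 0, -1, 0, -0.11, -0.075, 0, -1, 0, 0, 0, -0.16, -1, 0, 0, 0, -0.16, -1, 0, 0, 0, -0.16, -1, 0, 0, 0, -0.16, -1, 0, 0, 0, -0.16, -1, 0, 0, 0, -0.16]'

```text
clock: 15.02
position: [0.4503, 0.1865, 0.1567]
tool_rot: [[0.007, 0.832, -0.555], [-0.008, -0.555, -0.832], [-1.0, 0.01, 0.003]]
ft_force: [-0.3, 0.1, -2.4]
opening: 0.0138
```

```bash
cat >> h.py <<'E'
def cap():
    s=arm.state();R=s["tool_rot"];c=s["position"]+.0337*R[:,0]+.0005*R[:,2]
    up=-.9986*R[:,0]-.053*R[:,2];z=R[:,2]
    print("cap centre",c,"up",up,"bar angle",np.degrees(np.arctan2(-z[1],-z[0])))
E
python3 - <<'E'
from h import *
plan([.4445,.187,.13],-25);cap()
E
```

```text
pos [0.4503 0.1865 0.1567] yawY -33.70219468972975 q [  2.2192  18.3699 -38.1218 116.1548  15.4547  50.1921 -78.1868] F [-0.276   0.1121 -2.4034] T [-0.0542 -0.0095 -0.0717] op 0.013827772100417426 t 15.0167
tilt 0.5959152527719664 dist mm 27.315077658350496 tool mm [26.6436 -5.3691  2.7209] share [ 0.1066 -0.0215  0.0109]
yaw err world deg 8.702194689729751 turn about tool x deg -8.702194689729751 share -0.30376389897070105
cap centre [0.4502 0.1858 0.123 ] up [0.0228 0.0521 0.9984] bar angle 56.29608892490177
```

drive_tool --commands '[-1, 0, -0.02, 0.01, -0.15, -1, 0, 0, 0, -0.15, -1, 0.05, 0, 0, 0, -1, 0.05, 0, 0, 0, -1, 0, 0, 0, 0]'

```text
clock: 15.43
position: [0.4479, 0.1834, 0.1262]
tool_rot: [[0.002, 0.908, -0.42], [-0.007, -0.419, -0.908], [-1.0, 0.005, 0.005]]
ft_force: [-1.0, -0.6, -2.6]
opening: 0.014
```

```bash
python3 - <<'E'
from h import *
plan([.4445,.187,.10],-25);cap()
im=arm.get_image("scene");p=proj("scene",[.4445,.187,.08]).astype(int);print(p)
a=cv2.resize(im[p[1]-50:p[1]+50,p[0]-60:p[0]+60],(720,600),interpolation=cv2.INTER_CUBIC);cv2.imwrite("pics/s8.png",a)
E
```

```text
pos [0.4479 0.1834 0.1262] yawY -24.802245429616878 q [  2.6896  21.1472 -38.7853 117.8714  18.5367  47.0018 -71.8739] F [-0.9731 -0.6294 -2.6284] T [-0.0575 -0.0349  0.0233] op 0.013968519670329133 t 15.4333
tilt 0.4038606524884874 dist mm 26.617223021062532 tool mm [26.1196 -4.7296 -1.9686] share [ 0.1045 -0.0189 -0.0079]
yaw err world deg -0.19775457038312538 turn about tool x deg 0.19775457038312538 share 0.006902936728104804
cap centre [0.4478 0.1827 0.0925] up [0.0203 0.0549 0.9983] bar angle 65.19634480586058
[384 219]
```

View pics/s8.png

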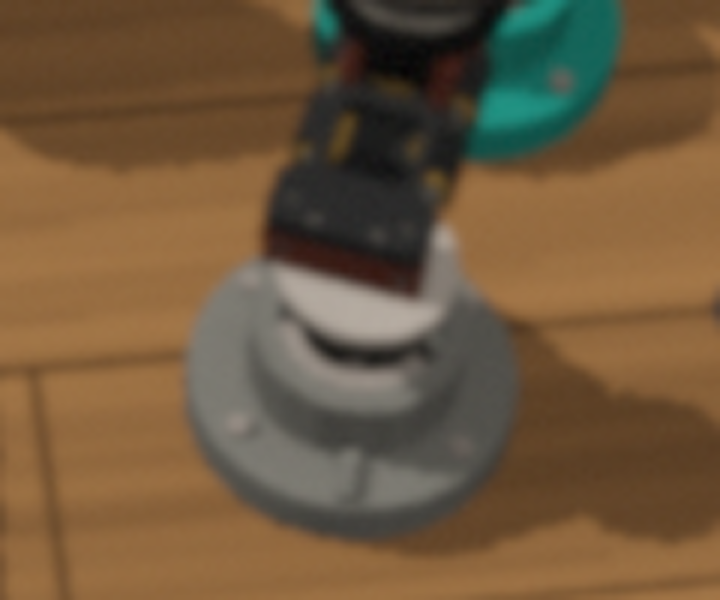

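drive_tool --commands '[-1, 0, -0.019, -0.01, 0, -1, 0.03, 0, 0, 0, -1, 0.03, 0, 0, 0, -1, 0, 0, 0, 0]'

```text
clock: 15.82
position: [0.4463, 0.188, 0.1111]
tool_rot: [[0.003, 0.907, -0.422], [-0.005, -0.422, -0.907], [-1.0, 0.005, 0.004]]
ft_force: [-0.1, 1.1, -2.5]
opening: 0.0138
```

```bash
python3 - <<'E'
from h import *
plan([.4445,.187,.10],-25);cap()
E
```

```text
pos [0.4463 0.188  0.1111] yawY -24.95385018109034 q [  1.4076  22.4498 -38.1247 118.5915  19.9303  45.1932 -73.8402] F [-0.121   1.0647 -2.467 ] T [-0.0398 -0.0125 -0.0298] op 0.0137660210393815 t 15.8167
tilt 0.3598928846104251 dist mm 11.312860158654367 tool mm [11.1255 -1.2117  1.6539] share [ 0.0445 -0.0048  0.0066]
yaw err world deg -0.04614981890966874 turn about tool x deg 0.04614981890966874 share 0.0016109325783457181
cap centre [0.4462 0.1874 0.0774] up [0.0191 0.0534 0.9984] bar angle 65.0451023089067
```

drive_tool --commands '[-1, 0.015, -0.005, 0.004, 0, -1, 0.015, 0, 0, 0, -1, 0, 0, 0, 0]'

```text
clock: 16.07
position: [0.4447, 0.1878, 0.1029]
tool_rot: [[0.003, 0.907, -0.422], [-0.005, -0.422, -0.907], [-1.0, 0.005, 0.003]]
ft_force: [-0.2, 0.2, -2.8]
opening: 0.0138
```

drive_tool --commands '[-1, 0.012, 0, 0, 0, -1, 0, 0, 0, 0]'

```text
clock: 16.23
position: [0.4447, 0.1877, 0.0996]
tool_rot: [[0.004, 0.907, -0.422], [-0.005, -0.422, -0.907], [-1.0, 0.006, 0.003]]
ft_force: [-0.2, 0.1, -2.5]
opening: 0.014
```

drive_tool --commands '[-1, 0.012, 0, 0, 0, -1, 0, 0, 0, 0]'

```text
clock: 16.4
position: [0.445, 0.188, 0.0967]
tool_rot: [[0.004, 0.907, -0.422], [-0.005, -0.422, -0.907], [-1.0, 0.006, 0.003]]
ft_force: [-0.2, -0.4, -1.3]
opening: 0.0137
```

```bash
python3 - <<'E'
from h import *
plan([.4445,.187,.10],-25);cap()
E
```

```text
pos [0.445  0.188  0.0967] yawY -24.93247459309877 q [  0.6059  23.6152 -37.3939 119.4002  21.3027  43.415  -75.1363] F [-0.1592 -0.3512 -1.3072] T [-0.1149  0.0988  0.0249] op 0.013735617972444016 t 16.4
tilt 0.38182127868182675 dist mm 3.5283715032192933 tool mm [-3.3427 -0.0469  1.1286] share [-0.0134 -0.0002  0.0045]
yaw err world deg -0.06752540690122544 turn about tool x deg 0.06752540690122544 share 0.0023570813583505706
cap centre [0.445  0.1874 0.063 ] up [0.0179 0.053  0.9984] bar angle 65.06659313378945
```

drive_tool --commands '[-1, 0.012, 0, 0.002, 0, -1, 0, 0, 0, 0]'

```text
clock: 16.57
position: [0.4453, 0.188, 0.0939]
tool_rot: [[0.005, 0.907, -0.421], [-0.004, -0.421, -0.907], [-1.0, 0.007, 0.002]]
ft_force: [-1.1, -0.5, 1.1]
opening: 0.0136
```

drive_tool --commands '[-1, 0.012, 0, 0, 0, -1, 0, 0, 0, 0]'

```text
clock: 16.73
position: [0.4454, 0.1882, 0.091]
tool_rot: [[0.006, 0.907, -0.422], [-0.004, -0.421, -0.907], [-1.0, 0.007, 0.001]]
ft_force: [-1.0, -0.7, 1.9]
opening: 0.0138
```

drive_tool --commands '[-1, 0.012, 0, 0, 0, -1, 0, 0, 0, 0]'

```text
clock: 16.9
position: [0.4456, 0.1882, 0.0882]
tool_rot: [[0.006, 0.907, -0.422], [-0.005, -0.422, -0.907], [-1.0, 0.008, 0.001]]
ft_force: [-1.2, -0.2, 2.7]
opening: 0.0138
```

```bash
python3 - <<'E'
from h import *
plan([.4445,.187,.083],-25);cap()
E
```

```text
pos [0.4456 0.1882 0.0882] yawY -24.934307591784705 q [  0.0763  24.3726 -36.865  119.7473  22.2044  42.3584 -75.9375] F [-1.2443 -0.2065  2.6595] T [-0.1179  0.4209  0.0098] op 0.013769017718767197 t 16.9
tilt 0.44484808658688824 dist mm 5.407008825837648 tool mm [ 5.1581 -0.5354  1.5306] share [ 0.0206 -0.0021  0.0061]
yaw err world deg -0.06569240821529831 turn about tool x deg 0.06569240821529831 share 0.002293097633842255
cap centre [0.4456 0.1876 0.0545] up [0.016  0.0526 0.9985] bar angle 65.06506823836254
```

drive_tool --commands '[-1, 0.012, -0.002, 0.004, 0, -1, 0, 0, 0, 0]'

```text
clock: 17.07
position: [0.4455, 0.1882, 0.0856]
tool_rot: [[0.008, 0.907, -0.421], [-0.003, -0.421, -0.907], [-1.0, 0.009, -0.0]]
ft_force: [-2.4, -0.8, 6.4]
opening: 0.0139
```

drive_tool --commands '[-1, 0.01, 0, 0, 0, -1, 0, 0, 0, 0]'

```text
clock: 17.23
position: [0.4455, 0.1881, 0.0836]
tool_rot: [[0.008, 0.907, -0.421], [-0.004, -0.421, -0.907], [-1.0, 0.009, 0.0]]
ft_force: [-2.9, -1.4, 7.0]
opening: 0.014
```

```bash
python3 - <<'E'
from h import *
plan([.4445,.187,.083],-25);cap()
E
```

```text
pos [0.4455 0.1881 0.0836] yawY -24.928672223219685 q [ -0.2176  24.7201 -36.5673 120.0236  22.7287  41.7002 -76.4177] F [-2.9167 -1.4399  7.0296] T [-0.2159  0.3711  0.0353] op 0.014031867283676563 t 17.2333
tilt 0.5356632126004108 dist mm 1.6052066991561802 tool mm [ 0.5797 -0.4722  1.4204] share [ 0.0023 -0.0019  0.0057]
yaw err world deg -0.07132777678032198 turn about tool x deg 0.07132777678032198 share 0.0024898091058883575
cap centre [0.4456 0.1875 0.0499] up [0.014  0.0522 0.9985] bar angle 65.07119148034776
```

drive_tool --commands '[-1, 0.004, 0, 0.003, 0, -1, 0.002, 0, 0, 0.1, -1, 0.002, 0, 0, 0.1, -1, 0.001, 0, 0, 0.1]'

```text
clock: 17.57
position: [0.4452, 0.1887, 0.0833]
tool_rot: [[0.01, 0.832, -0.555], [-0.004, -0.555, -0.832], [-1.0, 0.01, -0.002]]
ft_force: [-2.8, -1.3, 5.7]
opening: 0.014
```

```bash
python3 - <<'E'
from h import *
plan([.4445,.187,.083],-25);cap()
E
```

```text
pos [0.4452 0.1887 0.0833] yawY -33.70498751472429 q [ -1.9437  24.241  -34.5241 120.1938  21.4817  41.14   -84.173 ] F [-2.7629 -1.3048  5.7251] T [-0.1533  0.4472 -0.0024] op 0.014019891018997222 t 17.5667
tilt 0.5897905370062967 dist mm 1.879844976788884 tool mm [0.3113 0.3648 1.8176] share [0.0012 0.0015 0.0073]
yaw err world deg 8.70498751472428 turn about tool x deg -8.70498751472428 share -0.3038613869538741
cap centre [0.4452 0.1882 0.0496] up [0.0198 0.0478 0.9987] bar angle 56.296277275517575
```

drive_tool --commands '[-1, 0.001, 0, 0.004, 0.12, -1, 0.002, 0, 0.001, 0.12, -1, 0.001, 0, 0.001, 0.12, -1, 0.002, 0, 0, 0.12, -1, 0.001, 0, 0, 0.12]'

```text
clock: 17.98
position: [0.445, 0.1889, 0.0834]
tool_rot: [[0.012, 0.62, -0.784], [-0.003, -0.784, -0.62], [-1.0, 0.01, -0.008]]
ft_force: [-2.8, -1.5, 6.5]
opening: 0.0138
```

```bash
python3 - <<'E'
from h import *
plan([.4445,.187,.083],-25);cap()
E
```

```text
pos [0.445  0.1889 0.0834] yawY -51.662592633927346 q [ -5.3462  23.2972 -30.3628 120.5417  18.885   40.1194 -99.8449] F [-2.8469 -1.4627  6.4615] T [-0.203   0.5137  0.0636] op 0.01375448187992679 t 17.9833
tilt 0.7113908686785645 dist mm 2.0036199327107025 tool mm [0.3685 1.2211 1.5452] share [0.0015 0.0049 0.0062]
yaw err world deg 26.662592633927346 turn about tool x deg -26.662592633927346 share -0.9307000571600387
cap centre [0.445  0.1885 0.0497] up [0.0294 0.0354 0.9989] bar angle 38.341752897552176
```

drive_tool --commands '[-1, 0.001, 0.002, 0.002, 0.12, -1, 0.002, 0.002, 0.001, 0.12, -1, 0.001, 0.001, 0, 0.12, -1, 0.002, 0, 0, 0.12, -1, 0.001, 0, 0, 0.12]'

```text
clock: 18.4
position: [0.4452, 0.1888, 0.0832]
tool_rot: [[0.014, 0.348, -0.937], [-0.002, -0.937, -0.348], [-1.0, 0.006, -0.013]]
ft_force: [-1.5, -1.6, 5.8]
opening: 0.0142
```

drive_tool --commands '[-1, 0.001, 0, 0, 0.12, -1, 0.002, 0, 0, 0.12, -1, 0.001, 0, 0, 0.12]'

```text
clock: 18.65
position: [0.4452, 0.1888, 0.083]
tool_rot: [[0.015, 0.167, -0.986], [-0.003, -0.986, -0.167], [-1.0, 0.005, -0.014]]
ft_force: [-1.5, -1.3, 7.3]
opening: 0.0137
```

```bash
python3 - <<'E'
from h import *
plan([.4445,.187,.083],-25);cap()
E
```

```text
pos [0.4452 0.1888 0.083 ] yawY -80.40659025029494 q [ -10.8872   22.1873  -23.6597  120.9769   14.9145   38.864  -124.9913] F [-1.5175 -1.2684  7.327 ] T [-0.1767  0.4361  0.0329] op 0.013717482886416704 t 18.65
tilt 0.8497125979568382 dist mm 1.9038630882261227 tool mm [0.0432 1.6122 1.0118] share [0.0002 0.0064 0.004 ]
yaw err world deg 55.406590250294926 turn about tool x deg -55.406590250294926 share -1.934054854342071
cap centre [0.4452 0.1886 0.0493] up [0.0377 0.0114 0.9992] bar angle 9.597369808760488
```

Bar is at about 9.6°, with the stop expected near -11 to -13°. I'll slow down and watch the moment about z.

drive_tool --commands '[-1, 0.001, 0.002, 0.001, 0.1, -1, 0.001, 0.001, 0, 0.1, -1, 0.001, 0, 0, 0.1, -1, 0.001, 0, 0, 0.1]'

```text
clock: 18.98
position: [0.4453, 0.1887, 0.0833]
tool_rot: [[0.016, -0.042, -0.999], [-0.003, -0.999, 0.042], [-1.0, 0.002, -0.016]]
ft_force: [-1.0, -1.0, 5.7]
opening: 0.0138
```

```bash
python3 - <<'E'
from h import *
plan([.4445,.187,.083],-25);cap()
E
```

```text
pos [0.4453 0.1887 0.0833] yawY -92.38094022078602 q [ -13.2149   21.7558  -20.8827  121.1731   13.285    38.4274 -135.4891] F [-1.0264 -0.951   5.6849] T [-0.1429  0.3376  0.0539] op 0.01380034082213144 t 18.9833
tilt 0.9334034418506351 dist mm 1.9066856753684314 tool mm [0.3365 1.7392 0.7053] share [0.0013 0.007  0.0028]
yaw err world deg 67.38094022078602 turn about tool x deg -67.38094022078602 share -2.3520385198843816
cap centre [0.4453 0.1886 0.0496] up [0.0369 0.0003 0.9993] bar angle -2.3792331929912085
```

drive_tool --commands '[-1, 0.001, 0, 0, 0.08, -1, 0.001, 0, 0, 0.08]'

```text
clock: 19.15
position: [0.4453, 0.1887, 0.0834]
tool_rot: [[0.017, -0.125, -0.992], [-0.003, -0.992, 0.125], [-1.0, 0.001, -0.017]]
ft_force: [-1.7, -0.0, 5.8]
opening: 0.0136
```

```bash
python3 - <<'E'
from h import *
plan([.4445,.187,.083],-25);cap()
E
```

```text
pos [0.4453 0.1887 0.0834] yawY -97.1800393248605 q [ -14.1864   21.6084  -19.7521  121.2422   12.6676   38.2865 -139.74  ] F [-1.731  -0.0424  5.7873] T [-0.1797  0.3835  0.1451] op 0.01364763434949384 t 19.15
tilt 0.965544658926584 dist mm 1.9053103018994604 tool mm [0.3954 1.7763 0.5644] share [0.0016 0.0071 0.0023]
yaw err world deg 72.1800393248605 turn about tool x deg -72.1800393248605 share -2.5195586808756016
cap centre [0.4453 0.1887 0.0497] up [ 0.036  -0.0036  0.9993] bar angle -7.179094544943405
```

drive_tool --commands '[-1, 0.001, 0, 0, 0.07, -1, 0.001, 0, 0, 0.07]'

```text
clock: 19.32
position: [0.4449, 0.1879, 0.0834]
tool_rot: [[0.016, -0.197, -0.98], [-0.005, -0.98, 0.197], [-1.0, 0.002, -0.017]]
ft_force: [-2.2, -3.9, 9.0]
opening: 0.014
```

```bash
python3 - <<'E'
from h import *
plan([.4445,.187,.083],-25);cap()
E
```

```text
pos [0.4449 0.1879 0.0834] yawY -101.3363401938539 q [ -15.0344   21.4778  -18.743   121.3287   12.1762   38.237  -143.4344] F [-2.1601 -3.8731  9.0039] T [-0.9332  0.7869  0.3656] op 0.013993807241261431 t 19.3167
tilt 0.9727957380775656 dist mm 1.1010388928530133 tool mm [0.373  1.0078 0.2396] share [0.0015 0.004  0.001 ]
yaw err world deg 76.33634019385391 turn about tool x deg -76.33634019385391 share -2.6646409506104747
cap centre [0.445  0.1879 0.0497] up [ 0.0358 -0.0053  0.9994] bar angle -11.334603657254068
```

drive_tool --commands '[-1, 0.001, 0, 0, 0.06, -1, 0.001, 0, 0, 0.06]'

```text
clock: 19.48
position: [0.4442, 0.1864, 0.0834]
tool_rot: [[0.015, -0.257, -0.966], [-0.008, -0.966, 0.257], [-1.0, 0.004, -0.017]]
ft_force: [-1.5, -0.8, 5.9]
opening: 0.0139
```

```bash
python3 - <<'E'
from h import *
plan([.4445,.187,.083],-25);cap()
E
```

```text
pos [0.4442 0.1864 0.0834] yawY -104.87102324052135 q [ -15.7506   21.3499  -17.8566  121.4315   11.7965   38.2862 -146.5752] F [-1.5029 -0.7565  5.9373] T [0.1418 0.4418 0.5322] op 0.013941355463403592 t 19.4833
tilt 0.9838361806155818 dist mm 0.7355202254751143 tool mm [ 0.3649 -0.6269 -0.1216] share [ 0.0015 -0.0025 -0.0005]
yaw err world deg 79.87102324052137 turn about tool x deg -79.87102324052137 share -2.7880246649680176
cap centre [0.4442 0.1863 0.0497] up [ 0.0363 -0.0052  0.9993] bar angle -14.86691411790542
```

drive_tool --commands '[-1, 0.001, 0, 0, 0.05, -1, 0.001, 0, 0, 0.05]'

```text
clock: 19.65
position: [0.4444, 0.1864, 0.0834]
tool_rot: [[0.016, -0.303, -0.953], [-0.009, -0.953, 0.303], [-1.0, 0.004, -0.018]]
ft_force: [0.3, -0.5, 4.5]
opening: 0.0144
```

```bash
python3 - <<'E'
from h import *
plan([.4445,.187,.083],-25);cap()
E
```

```text
pos [0.4444 0.1864 0.0834] yawY -107.6628172650381 q [ -16.3752   21.2646  -17.1657  121.4823   11.5254   38.1819 -149.1433] F [ 0.254  -0.4673  4.481 ] T [-0.1621  0.0664  0.6599] op 0.014424600563360349 t 19.65
tilt 1.0741023603334539 dist mm 0.7171152547989394 tool mm [ 0.4204 -0.5737  0.0916] share [ 0.0017 -0.0023  0.0004]
yaw err world deg 82.66281726503809 turn about tool x deg -82.66281726503809 share -2.8854766604986573
cap centre [0.4445 0.1863 0.0497] up [ 0.0342 -0.0068  0.9994] bar angle -17.6586819127074
```

drive_tool --commands '[-1, 0.001, 0, 0, 0.05]'

```text
clock: 19.73
position: [0.4446, 0.1864, 0.0834]
tool_rot: [[0.017, -0.327, -0.945], [-0.01, -0.945, 0.327], [-1.0, 0.004, -0.019]]
ft_force: [-1.9, -1.0, 6.6]
opening: 0.0155
```

```bash
python3 - <<'E'
from h import *
plan([.4445,.187,.083],-25);cap()
im=arm.get_image("wrist");cv2.imwrite("pics/w9.png",im)
E
```

```text
pos [0.4446 0.1864 0.0834] yawY -109.07010506410866 q [ -16.6863   21.2295  -16.8158  121.5033   11.3954   38.126  -150.4372] F [-1.8934 -1.0465  6.5994] T [-0.1945  0.4861  0.7594] op 0.0154842367877928 t 19.7333
tilt 1.1223182226237538 dist mm 0.731883836800178 tool mm [ 0.4128 -0.537   0.2772] share [ 0.0017 -0.0021  0.0011]
yaw err world deg 84.07010506410865 turn about tool x deg -84.07010506410865 share -2.9346002717325086
cap centre [0.4447 0.1862 0.0497] up [ 0.0331 -0.0076  0.9994] bar angle -19.06605004272135
```

View pics/w9.png

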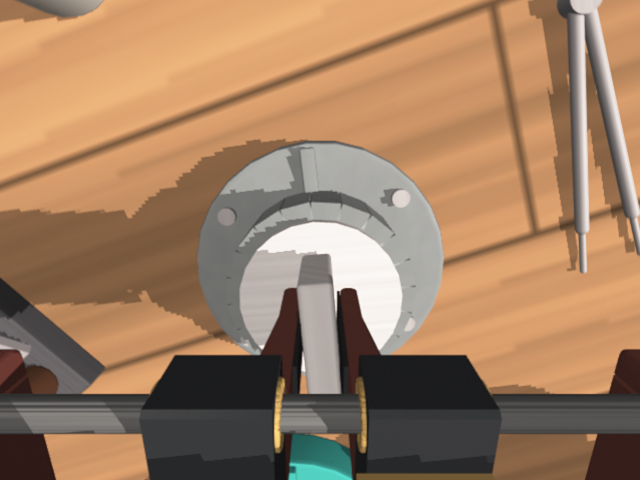

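drive_tool --commands '[-1, 0, 0, 0, -0.08, -1, 0, 0, 0, 0]'

```text
clock: 19.95
position: [0.4445, 0.1864, 0.0835]
tool_rot: [[0.017, -0.287, -0.958], [-0.011, -0.958, 0.287], [-1.0, 0.005, -0.02]]
ft_force: [-0.6, -0.8, 3.5]
opening: 0.015
```

```bash
python3 - <<'E'
from h import *
plan([.4445,.187,.083],-25);cap()
E
```

```text
pos [0.4445 0.1864 0.0835] yawY -106.70442175334254 q [ -16.2983   21.266   -17.3279  121.4833   11.7692   38.2024 -148.4492] F [-0.6455 -0.8252  3.4997] T [-0.0248  0.2153  0.4074] op 0.015001181991006605 t 19.95
tilt 1.1669962635987472 dist mm 0.7600413637940023 tool mm [ 0.5048 -0.5382  0.1824] share [ 0.002  -0.0022  0.0007]
yaw err world deg 81.70442175334256 turn about tool x deg -81.70442175334256 share -2.852022346067812
cap centre [0.4446 0.1862 0.0498] up [ 0.0333 -0.0047  0.9994] bar angle -16.698690086519264
```

drive_tool --commands '[-0.5, 0, 0, 0, 0, -0.5, 0, 0, 0, 0, 0, 0, 0, 0, 0, 0.2, 0, 0, 0, 0, 0.2, 0, 0, 0, 0]'

```text
clock: 20.37
position: [0.4444, 0.186, 0.0826]
tool_rot: [[0.016, -0.294, -0.956], [-0.01, -0.956, 0.294], [-1.0, 0.005, -0.019]]
ft_force: [-0.4, -0.6, 0.5]
opening: 0.0385
```

drive_tool --commands '[0.2, -0.04, 0, 0, 0, 0.2, -0.06, 0, 0, 0, 0.2, -0.1, 0, 0, 0, 0.2, -0.1, 0, 0, 0, 0.2, -0.06, 0, 0, 0, 0.2, 0, 0, 0, 0, 0.2, 0, 0, 0, 0]'

```text
clock: 20.95
position: [0.4418, 0.1868, 0.1788]
tool_rot: [[0.014, -0.295, -0.955], [-0.01, -0.955, 0.295], [-1.0, 0.006, -0.016]]
ft_force: [-0.6, -0.6, -0.2]
opening: 0.0526
```

```bash
python3 - <<'E'
from h import *
import json
plan([.4445,.187,.083],-25)
M=arm.camera_model("wrist");im=arm.get_image("wrist");cv2.imwrite("pics/w10.png",im)
json.dump({k:np.array(v).tolist() for k,v in M.items()},open("M10.json","w"))
E
```

```text
pos [0.4418 0.1868 0.1788] yawY -107.17551999219219 q [ -14.102    12.8995  -19.2151  117.105     6.6708   50.5217 -144.2625] F [-0.571  -0.5779 -0.202 ] T [0.0912 0.0426 0.0526] op 0.052576936551203116 t 20.95
tilt 0.9980414490429685 dist mm 95.7971042862329 tool mm [95.7803 -1.5544 -0.9003] share [ 0.3831 -0.0062 -0.0036]
yaw err world deg 82.17551999219219 turn about tool x deg -82.17551999219219 share -2.8684667768043575
```

View pics/w10.png

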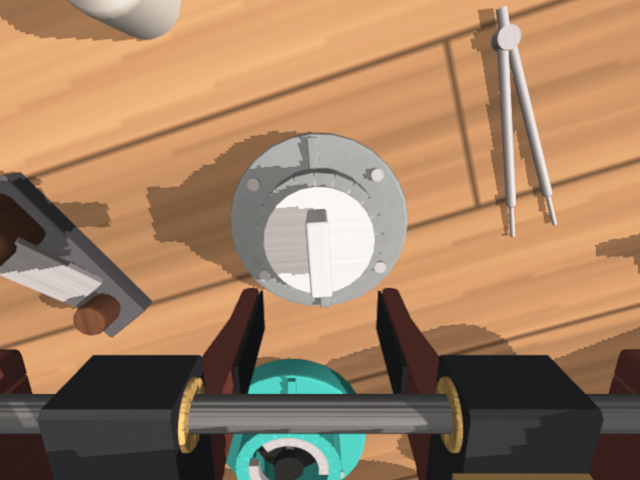

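```bash
python3 - <<'E'
from h import *
im=cv2.imread("pics/w10.png")
cv2.imwrite("pics/c10.png",cv2.resize(im[125:315,225:415],(760,760),interpolation=cv2.INTER_CUBIC)[:, :])
cv2.imwrite("pics/c10.png",cv2.resize(im[125:315,225:415],(600,600),interpolation=cv2.INTER_CUBIC))
E
```

```text
(no output)
```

View pics/c10.png

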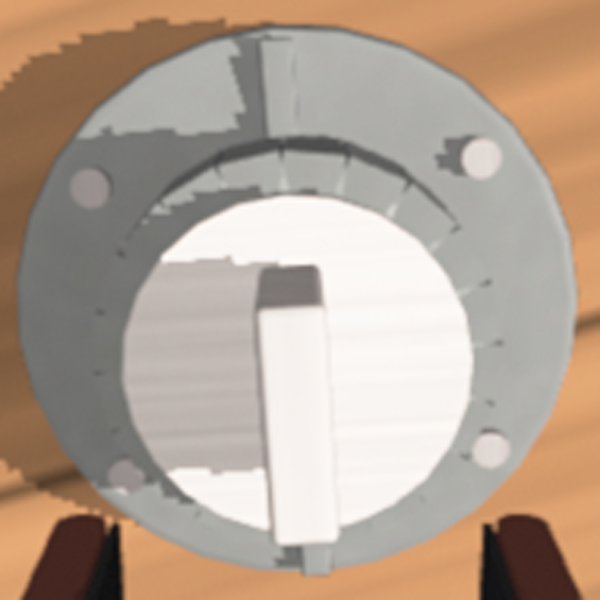

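```bash
python3 - <<'E'
from h import *
import json;M=json.load(open("M10.json"));k=190/600
f=lambda c,z:at("wrist",(225+(c[0]+.5)*k-.5,125+(c[1]+.5)*k-.5),z,M)[:2]
ang=lambda a,b:np.degrees(np.arctan2(*(a-b)[::-1]))
a=f((291,308),.117);b=f((306,543),.117);print("bar",a,b,(a+b)/2,np.linalg.norm(a-b),ang(a,b))
r1=f((280,85),.0335);r2=f((316,560),.0335);print("ribs",r1,r2,(r1+r2)/2,ang(r1,r2))
l=f((122,365),.0755);r=f((473,365),.0755);u=f((298,195),.0755);d=f((298,532),.0755);print("flange",l,r,u,d,(l+r)/2,(u+d)/2,np.linalg.norm(l-r),np.linalg.norm(u-d))
def fit(z,pp):
    A=np.array([f(q,z) for q in pp]);X=np.c_[2*A,np.ones(len(A))];s=np.linalg.lstsq(X,(A**2).sum(1),rcond=None)[0];return s[:2],np.sqrt(s[2]+s[:2]@s[:2])
print("foot",fit(.03,[(280,25),(150,75),(60,170),(18,290),(50,430),(575,290),(540,440),(540,170),(440,65)]))
E
```

```text
bar [0.4685 0.1809] [0.4208 0.1926] [0.4447 0.1868] 0.049102964719360126 -13.75057744302448
ribs [0.5041 0.173 ] [0.378  0.2021] [0.441  0.1876] -13.006747571943077
flange [0.4575 0.2251] [0.4336 0.1482] [0.4828 0.175 ] [0.4057 0.1989] [0.4455 0.1866] [0.4442 0.187 ] 0.08050934203557701 0.08068885168469174
foot (array([0.4445, 0.1866]), np.float64(0.07395730494637504))
```

```bash
python3 - <<'E'
from h import *
print(arm.close_job());s=arm.state();print(s["clock"])
E
```

```text
the job is handed in; nothing more can be done
None
the job is handed in; nothing more can be done
```

The cap is locked in the grey port at its stop and let go, and the job was handed in at about 21 s of the 72 s allowed. No verdict came back.

**What I did:**
- I gripped the bare aluminium cap by its bar and lined it up with slots measured at about 65° in the world frame.
- It entered with almost no force, then went down to about 49.7 mm with a wrist force of up to 9 N.
- I turned it about 78° clockwise until the moment rose to about 0.7 N m and the bar started to slip in the pads. That slip showed it was at the stop. I then eased back a little, opened the fingers and lifted clear.

**Last checks, from a wrist picture after release:**
- **Turn:** the bar lies at -13.8° and the ribs at -13.0°, so they differ by 0.7° against 6.9° allowed.
- **Centring:** the cap is within about 1 mm of the port's centre.
- **Height and level:** the flange measures 80.5 mm across at its expected seated height, the same in both directions. That fits 52 mm seated and upright, but I did not measure height or tilt on their own.
- **Gripper:** it is clear of the cap, and the wrist force is near zero.

**What did not go smoothly:**
- The tool slowly tilted, up to about 4°, during descents near the cap. I brought it back with outward and inward moves at height.
- Because of that, the cap was probably held about 3° off upright while going in, which was within limits.
- I checked the other things on the bench only by eye in the pictures. The dividers and plane show no sign of being moved, and nothing was touched along the way.

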